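# Book in the returned cups at the club's open day

### The arm

A 6-joint arm with a two-finger parallel gripper is mounted at the origin on the work surface. World frame = base frame: x ahead of the robot, y to its left, z up, the work surface at z = 0. Lengths are in mm, angles in degrees, forces in N, time in s.
With the tool pointing down it reaches from about 350 to 850 mm from the base axis. Payload 8.1 kg.
Tool frame: the origin (TCP) lies midway between the tips of the shut fingers; the grasp point (between the pads) lies 19 mm behind it; y points along the fingers, x is the direction in which the jaws open and shut, and the axes are right-handed (so a half turn about y gives the same grasp; the last joint's range is limited). The gripper opens to 85 mm and grips with 20 to 120 N. Pads are 22 mm wide; open, the fingers measure 114 mm over their backs; the gripper's body (76 mm by 85 mm) begins 54 mm behind the grasp point. The pads swing forward as they close: fully open they stand 13 mm farther back than shut.
Start: joints at [-4.893, 7.471, 85.268, -0, 87.261, -4.893], TCP at [600.004, 0.022, 231.292] pointing down, gripper open.
Joint ranges: [-169.43, 169.43], [-51.17, 129.36], [1.28, 143.12], [-76.62, 256.62], [0, 156.53], [-152.29, 152.29]. Speed limits (degrees/s): [136.94, 136.94, 159.86, 180, 180, 180].

### API

Orientations are given as [roll, pitch, yaw] about the fixed x, y, z axes, in that order (R = Rz(yaw) Ry(pitch) Rx(roll)).
In Python, from bench import r gives the robot as it stands.
- The arm moves only by the tool move_arm, never from a script. Its arguments are lists of equal length, an entry for each row: "linear": the shift along the tool's x, y, z normalised to -1 to 1, where 1 is 300 mm, a list of three; "twist": the turn, a rotation vector about the tool's x, y, z normalised to -1 to 1, where 1 is pi/2 rad, a list of three; "hand": the opening, from -1 (shut) to 1 (fully open). A call has 1 to 12 rows; each row is the pose to reach, as a shift and turn from the pose measured when the call began, along the tool's axes at that moment; what a row does not reach only later rows make up. A row lasts 1/12 s, in which the tool goes at most 41.7 mm and 7.16 degrees, less where a joint would pass 70% of its speed; a pose out of reach is approached as far as the arm can. A call with a number of a shift or a turn outside -1 to 1 is refused whole. A call with a gripper value outside its range is refused whole. The fingers move at their own pace and stop on an object; "force" is the grip in N (left out, the last holds). Time passes only in rows, so rows that repeat a pose let the fingers close. It gives the time, the measured TCP pose, the force and the opening at its end, in the units of the state.
- r.sense(): the state, without advancing time (a new reading comes with each control period).
- r.snapshot(name): name is "scene" or "side" or "wrist"; returns a dict with "frame" (400x640x3 uint8, red, green, blue), "range_z" (400x640 float32, mm along the optical axis (not along the pixel's ray), 0 where there is no reading), "intrinsics" (3x3 intrinsics, pixels), "R" (3x3) and "t" (3): a world point X has camera coordinates R X + t; the wrist camera has in their place "hand_eye" (4x4, takes a point from camera to tool coordinates, whose origin is the TCP and whose axes are the tool frame's). Camera axes: x right, y down, z forward; pixel columns grow to the right and rows downward; lengths in mm; the calibration is good to about 2 mm. A picture is of the moment at which its call begins: read the wrist's pose just before it.
- r.hand_in(): hands the job in, once; it reports no verdict.
The state is a dict: "time": time; "joint_pos": joint angles; "qd": joint speeds; "joint_efforts": joint torques, N m; "tool_pos": TCP position; "tcp_rot": TCP orientation; "ft_force": force on the tool from outside, world axes, zero at the start; "wrist_torque": the same for the moment, N m; "finger_gap": finger opening in mm.
Only numpy, scipy, OpenCV 4.12 (cv2) and the standard library are available. Lean on these libraries where they do the work, as an engineer would, in place of code of your own. Each camera call takes 0.05 s, during which the arm holds its last target. There are 200 camera calls.

### The job

Book in the returned cups: slide the deposit box's shutter open, post every deposit tag from the wooden stand through the slot so that it drops right inside, and slide the shutter fully shut again. Put every tumbler upside down over a peg of the drying rack, one to a peg, standing on the tray. Leave everything else on the table where it is.

Things in the scene. Friction and masses are not known exactly. Their poses are not given: they have to be found in the camera images.
- cup0: orange eight-sided (faceted) straight plastic tumbler, 60 mm across opposite flat sides (65 mm across corners), 100 mm tall, open at the top, wall 3.5 mm (53 mm clear inside), bottom 4 mm thick, 90 g. Origin: centre of the underside; z points out of the mouth; x and y go square through flat sides (a flat side every 45 degrees). It starts lying on one of its flat sides (axis 30 mm above the table) with the mouth pointing roughly away from the robot. May be absent (None).
- cup1: green eight-sided (faceted) straight plastic tumbler, 60 mm across opposite flat sides (65 mm across corners), 100 mm tall, open at the top, wall 3.5 mm (53 mm clear inside), bottom 4 mm thick, 90 g. Origin: centre of the underside; z points out of the mouth; x and y go square through flat sides (a flat side every 45 degrees). It starts lying on one of its flat sides (axis 30 mm above the table) with the mouth pointing roughly away from the robot. May be absent (None).
- cup2: blue eight-sided (faceted) straight plastic tumbler, 60 mm across opposite flat sides (65 mm across corners), 100 mm tall, open at the top, wall 3.5 mm (53 mm clear inside), bottom 4 mm thick, 90 g. Origin: centre of the underside; z points out of the mouth; x and y go square through flat sides (a flat side every 45 degrees). It starts lying on one of its flat sides (axis 30 mm above the table) with the mouth pointing roughly away from the robot. May be absent (None).
- tag0: plywood deposit tag with a round orange spot on each face, 60 mm wide (x), 8 mm thick (y), 90 mm tall (z), 35 g. Origin: its middle, 45 mm from the lower edge. It starts standing upright, loosely, 25 mm deep in a pocket of the wooden stand. May be absent (None).
- tag1: plywood deposit tag with a round green spot on each face, 60 mm wide (x), 8 mm thick (y), 90 mm tall (z), 35 g. Origin: its middle, 45 mm from the lower edge. It starts standing upright, loosely, 25 mm deep in a pocket of the wooden stand. May be absent (None).
- tag2: plywood deposit tag with a round blue spot on each face, 60 mm wide (x), 8 mm thick (y), 90 mm tall (z), 35 g. Origin: its middle, 45 mm from the lower edge. It starts standing upright, loosely, 25 mm deep in a pocket of the wooden stand. May be absent (None).
- tag3: plywood deposit tag with a round yellow spot on each face, 60 mm wide (x), 8 mm thick (y), 90 mm tall (z), 35 g. Origin: its middle, 45 mm from the lower edge. It starts standing upright, loosely, 25 mm deep in a pocket of the wooden stand. May be absent (None).
- stand: wooden block with four pockets for the tags, 92 (x) x 222 (y) x 40 mm tall; pockets side by side along y, 62 mm apart, each 63 x 11 mm (long way along x), 25 mm deep. Origin: centre of its underside. Fixed.
- rack: drying rack: white drip tray, 166 (x) x 370 (y) mm, its upper face 30 mm above the table, with three upright steel pegs in a row along y, 115 mm apart; each peg is 28 mm across, round-topped and stands 85 mm above the tray. x points away from the robot. Origin: centre of the underside. Fixed.
- box: blue steel deposit box, 160 (x) x 200 (y) x 185 mm tall, hollow, sloping baffle inside, lock on its front (-x). In the middle of the lid is a slot, 13 mm (x) by 69 mm (y), through the 5 mm lid. Two guide strips 8 mm high run along x at y = +-53 mm on the lid. Origin: centre of the underside. Fixed.
- slot (a point): centre of the slot at the lid's upper face (185 mm above the table).
- shutter (a joint): metal shutter (4 mm thick plate, lying on the lid) that slides along the box's +x, away from the robot: 0 = shut, covering the slot; 0.036 m = fully open. It stays where it is left; about 1.2 N moves it. When it is fully open the edge of the plate lies 22 mm from the middle of the slot.
- shutter_knob (a point): top of the black round knob on the shutter, 14 mm across, 26 mm tall above the plate; 24 mm to +x of the slot's middle when shut.
- peg0 (a point): foot of drying peg 0 on its axis, at the tray's upper face (axes as the rack's; z up).
- peg1 (a point): foot of drying peg 1 on its axis, at the tray's upper face (axes as the rack's; z up).
- peg2 (a point): foot of drying peg 2 on its axis, at the tray's upper face (axes as the rack's; z up).
- soap: green washing-up bottle with a white cap, 54 mm across, 160 mm tall, a bystander. Origin: its middle, on the underside.
- mug: white mug, 80 mm across, 95 mm tall, a bystander. Origin: its middle, on the underside.
- brush: white washing-up brush lying flat, 220 mm long, a bystander. Origin: on the underside.
- radio: black hand-held radio lying flat, 58 x 125 x 34 mm with a short aerial, a bystander. Origin: its middle, on the underside.
- tape: roll of brown packing tape lying flat, 104 mm across, 25 mm tall, a bystander. Origin: its middle, on the underside.

How it is judged (in metres and radians):
On the way, in this order (a step that is already met when the one before it is completed fails the run):
1. the shutter of the deposit box is open (value of joint shutter above 0.028 m), for 0.2 s.
2. every tag lies inside the deposit box (z of tag0 in the frame of box between 0 and 0.132 m and x of tag0 in the frame of box between -0.08 and 0.08 m and y of tag0 in the frame of box between -0.1 and 0.1 m and z of tag1 in the frame of box between 0 and 0.132 m and x of tag1 in the frame of box between -0.08 and 0.08 m and y of tag1 in the frame of box between -0.1 and 0.1 m and z of tag2 in the frame of box between 0 and 0.132 m and x of tag2 in the frame of box between -0.08 and 0.08 m and y of tag2 in the frame of box between -0.1 and 0.1 m and z of tag3 in the frame of box between 0 and 0.132 m and x of tag3 in the frame of box between -0.08 and 0.08 m and y of tag3 in the frame of box between -0.1 and 0.1 m), for 0.2 s.
3. the shutter is shut again (value of joint shutter below 0.006 m), for 0.2 s.
At the end, for the whole second after the job is handed in: The shutter is shut (within 6 mm), every tag is wholly inside the deposit box, and every tumbler stands at rest upside down over a peg (axis within 18 mm of the peg's, rim on the tray within 8 mm, upright within 8 degrees) (all of step 2 and value of joint shutter below 0.006 m and ((horizontal distance between cup0 and peg0 below 0.018 m and z of cup0 in the frame of peg0 between 0.092 and 0.108 m) or (horizontal distance between cup0 and peg1 below 0.018 m and z of cup0 in the frame of peg1 between 0.092 and 0.108 m) or (horizontal distance between cup0 and peg2 below 0.018 m and z of cup0 in the frame of peg2 between 0.092 and 0.108 m)) and angle between each of cup0, cup1, cup2's own z axis and vertical above 3 rad and linear speed of each of cup0, cup1, cup2 below 0.02 m/s and ((horizontal distance between cup1 and peg0 below 0.018 m and z of cup1 in the frame of peg0 between 0.092 and 0.108 m) or (horizontal distance between cup1 and peg1 below 0.018 m and z of cup1 in the frame of peg1 between 0.092 and 0.108 m) or (horizontal distance between cup1 and peg2 below 0.018 m and z of cup1 in the frame of peg2 between 0.092 and 0.108 m)) and ((horizontal distance between cup2 and peg0 below 0.018 m and z of cup2 in the frame of peg0 between 0.092 and 0.108 m) or (horizontal distance between cup2 and peg1 below 0.018 m and z of cup2 in the frame of peg1 between 0.092 and 0.108 m) or (horizontal distance between cup2 and peg2 below 0.018 m and z of cup2 in the frame of peg2 between 0.092 and 0.108 m))); the robot touches nothing.
It fails at once if a bystander (washing-up bottle, mug, brush, radio or tape roll) is moved by more than 4 cm (distance of any of soap, mug, brush, radio, tape from where it was at the start of the episode above 0.04 m).
Of cup0, cup1, cup2 only 2 to 3 are there at a start; the rules pass over those that are not, and their reading is None.
Of tag0, tag1, tag2, tag3 only 3 to 4 are there at a start; the rules pass over those that are not, and their reading is None.
At some moment in a run one of cup0, cup1, cup2 may be knocked a few centimetres aside while the robot is not near it.
It also fails if it takes over 210 s, if anything falls off the work surface, if the arm or the gripper's body presses on something with over 40 N, if the wrist force passes 120 N, or if a joint passes its speed limit or range.

## Working session

There is one attempt and no reset: what is moved stays moved. The work goes in short steps, Python scripts to look and compute and a tool call to move; the robot and the scene stay as the last step left them, time stands still between calls to the robot, and variables do not carry over. Pictures are saved under pics/ and viewed, on a budget of 14 in all, crops included, one or two more only if the job needs it, and the job is handed in when it is done.

Besides the shell and the picture viewer there is one more tool, called after "Emit:" as a command line: name --argument value ..., lists and objects as JSON in quotes. move_arm: Moves the arm, as the interface text tells. Scaled input: -1 to 1 covers 300 mm each way for a shift and pi/2 rad each way for a turn. Its arguments: {"type":"object","properties":{"linear":{"type":"array","items":{"type":"array","items":{"type":"number","minimum":-1,"maximum":1}}},"twist":{"type":"array","items":{"type":"array","items":{"type":"number","minimum":-1,"maximum":1}}},"hand":{"type":"array","items":{"type":"number"}},"force":{"type":"number"}},"required":["linear","twist","hand"]}

```bash
ls; mkdir -p pics; cat > h.py <<'E'
import numpy as np, cv2
from bench import r
from scipy.spatial.transform import Rotation as Ro
def snap(n, save=None):
    s=r.sense(); d=r.snapshot(n)
    if n=='wrist':
        T=np.eye(4); T[:3,:3]=Ro.from_euler('xyz',s['tcp_rot'],degrees=True).as_matrix(); T[:3,3]=s['tool_pos']
        C=T@d['hand_eye']
    else:
        C=np.eye(4); C[:3,:3]=d['R'].T; C[:3,3]=-d['R'].T@d['t']
    d['C']=C
    if save: cv2.imwrite('pics/'+save,d['frame'][:,:,::-1])
    return d
def cloud(d):
    K=d['intrinsics']; z=d['range_z']; v,u=np.mgrid[:z.shape[0],:z.shape[1]]
    P=np.stack([(u-K[0,2])/K[0,0]*z,(v-K[1,2])/K[1,1]*z,z],-1)
    W=P@d['C'][:3,:3].T+d['C'][:3,3]; W[z<=0]=np.nan
    return W
def rayz(d,uv,z):
    K=d['intrinsics']; uv=np.atleast_2d(uv).astype(float)
    D=np.c_[(uv[:,0]-K[0,2])/K[0,0],(uv[:,1]-K[1,2])/K[1,1],np.ones(len(uv))]@d['C'][:3,:3].T
    o=d['C'][:3,3]; return o+D*((z-o[2])/D[:,2])[:,None]
E
python3 - <<'E'
from h import *
s=r.sense(); print(s)
for n in('scene','side','wrist'):
    d=snap(n,n+'0.png'); print(n,d['intrinsics'].round(1).tolist(),d['C'].round(3).tolist())
    np.savez('/tmp/'+n+'0.npz',**d)
a=[cv2.imread(f'pics/{n}0.png') for n in('scene','side')]
E
```

```text
pics
{'time': 0.0, 'joint_pos': array([-4.89388009e+00,  7.51503980e+00,  8.53292168e+01, -2.09480529e-04,
        8.72612044e+01, -4.89197481e+00]), 'qd': array([ 0.05196915, -0.12781391,  0.00897452, -0.06565892, -0.04749259,
        0.08599224]), 'joint_efforts': array([-1.90700346e-03, -5.69404185e+01, -5.00557995e+01, -2.19391650e-04,
        1.44415747e-02,  7.24149572e-05]), 'tool_pos': array([5.99453818e+02, 5.91783479e-02, 2.30245739e+02]), 'tcp_rot': array([-8.99912150e+01,  1.05094674e-01, -1.88701836e-03]), 'ft_force': array([-0.29916857, -0.37821892,  0.69672438]), 'wrist_torque': array([-0.0544057 ,  0.02568239,  0.00951527]), 'finger_gap': 85.68192094945645}
scene [[429.9, 0.0, 325.1], [0.0, 429.9, 194.5], [0.0, 0.0, 1.0]] [[0.469, 0.477, -0.743, 1312.259], [0.883, -0.268, 0.386, -423.591], [-0.015, -0.837, -0.546, 719.364], [0.0, 0.0, 0.0, 1.0]]
side [[510.1, 0.0, 322.0], [0.0, 510.1, 210.7], [0.0, 0.0, 1.0]] [[0.946, -0.201, 0.255, 204.167], [-0.324, -0.58, 0.747, -973.868], [-0.003, -0.789, -0.614, 947.668], [0.0, 0.0, 0.0, 1.0]]
wrist [[280.7, 0.0, 319.9], [0.0, 280.7, 203.8], [0.0, 0.0, 1.0]] [[1.0, 0.001, -0.002, 600.027], [0.0, -0.964, -0.265, 66.964], [-0.002, 0.265, -0.964, 374.263], [0.0, 0.0, 0.0, 1.0]]
```

View pics/scene0.png

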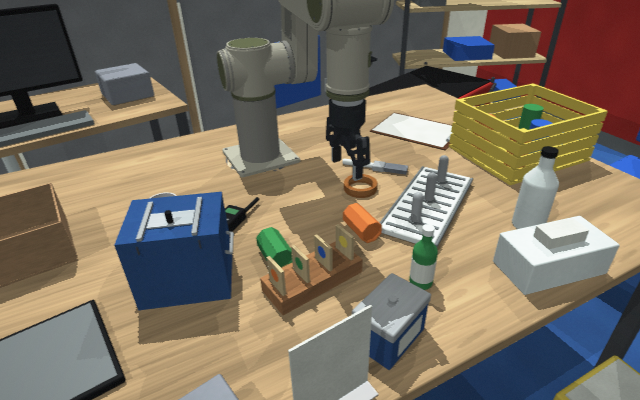

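View pics/side0.png

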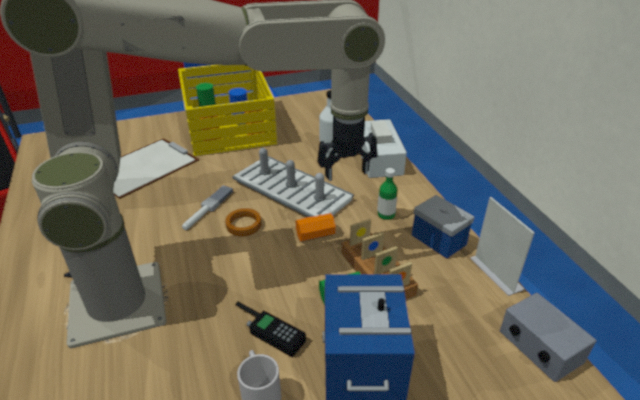

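View pics/wrist0.png

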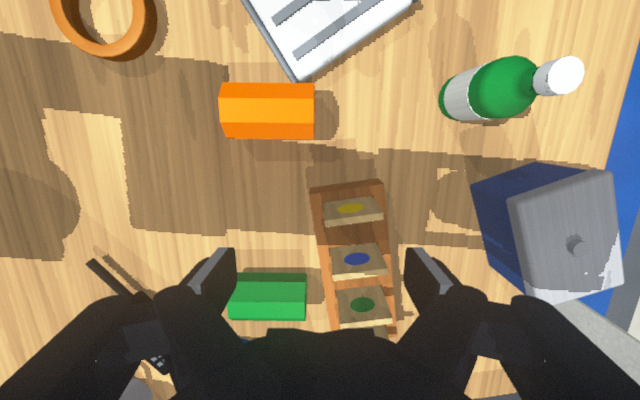

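```bash
cat > m.py <<'E'
from h import *
def load(n): return dict(np.load(f'/tmp/{n}0.npz'))
def comps(m,W,amin,lab):
    n,l,st,c=cv2.connectedComponentsWithStats(m.astype(np.uint8))
    for i in range(1,n):
        if st[i,4]>=amin:
            w=W[l==i]; w=w[~np.isnan(w[:,0])]
            if len(w)<3: continue
            print(lab,'px',c[i].round(),'n',st[i,4],'med',np.median(w,0).round(1),'min',np.percentile(w,3,0).round(),'max',np.percentile(w,97,0).round(), 'rect',[np.round(q,1) for q in cv2.minAreaRect(w[:,:2].astype(np.float32))])
if __name__=='__main__':
    for n in('scene','side','wrist'):
        d=load(n); W=cloud(d); H=cv2.cvtColor(d['frame'],cv2.COLOR_RGB2HSV); h,s,v=[H[...,i].astype(int) for i in range(3)]
        x,y,z=W[...,0],W[...,1],W[...,2]
        ws=(x>300)&(x<900)&(abs(y)<600)&(z>-5)&(z<230)
        print('==',n)
        comps(ws&(h>=3)&(h<=14)&(s>190)&(v>120)&(z<70),W,100,'orange')
        comps(ws&(h>50)&(h<80)&(s>120)&(z<70)&(z>5),W,60,'green')
        comps(ws&(z>45)&(z<100)&(s>110)&(x>550),W,8,'spots')
        comps(ws&(z>36)&(z<44)&(abs(y)<250),W,60,'standtop')
        comps(ws&(z>60)&(z<125)&(s<60)&(y>100),W,20,'pegs')
        comps(ws&(z>25)&(z<35)&(s<60)&(y>60),W,200,'tray')
        comps(ws&(z>180)&(z<188)&(y<-100),W,40,'lid')
        comps(ws&(z>190)&(z<222)&(y<-100),W,5,'strips/knob')
E
python3 m.py
```

```text
== scene
green px [273. 245.] n 759 med [ 536.9 -165.5   55.6] min [ 485. -190.    8.] max [ 578. -136.   62.] rect [array([ 530.7, -162. ]), array([ 57.6, 101. ]), np.float64(89.9)]
green px [421. 284.] n 75 med [793.2  88.4  14.6] min [765.  75.   7.] max [798. 107.  21.] rect [array([784.7,  88.3]), array([47.7, 17.2]), np.float64(44.4)]
spots px [366. 221.] n 230 med [572.4  73.   58.5] min [552.  57.  46.] max [592. 106.  62.] rect [array([572.5,  81.6]), array([55.5, 44.7]), np.float64(90.0)]
spots px [343. 241.] n 72 med [633.5 -27.1  75.1] min [618. -29.  62.] max [647. -25.  89.] rect [array([633.4, -26.7]), array([32.6,  3.9]), np.float64(9.1)]
spots px [278. 250.] n 197 med [ 566.4 -166.5   58.2] min [ 552. -187.   46.] max [ 580. -139.   62.] rect [array([ 565.5, -162.1]), array([57.6, 30.8]), np.float64(89.2)]
spots px [321. 251.] n 51 med [641.9 -88.8  74.2] min [630. -91.  63.] max [652. -86.  87.] rect [array([640.1, -88.8]), array([24.4,  2.4]), np.float64(10.6)]
spots px [423. 259.] n 182 med [788.5  83.3  90.2] min [762.  75.  79.] max [798. 107.  99.] rect [array(
[... 13352 characters left out ...]
3.7,  71.1]), np.float64(77.4)]
standtop px [352. 248.] n 5254 med [637.4 -73.2  41.2] min [ 593. -202.   39.] max [697.  -6.  43.] rect [array([ 646.3, -114.6]), array([ 92.1, 222. ]), np.float64(8.2)]
standtop px [271. 280.] n 240 med [ 534.1 -130.3   40.4] min [ 491. -132.   36.] max [ 577. -129.   44.] rect [array([ 533.4, -130.8]), array([ 2.9, 90.1]), np.float64(89.2)]
pegs px [469.  79.] n 248 med [745.9 112.3  71.7] min [743. 101.  61.] max [758. 126.  80.] rect [array([750.8, 115.7]), array([33.6,  6.7]), np.float64(56.7)]
tray px [316.  27.] n 6465 med [590.7 175.5  26.5] min [533. 132.  25.] max [672. 197.  30.] rect [array([605.2, 157.4]), array([ 81.9, 181.3]), np.float64(90.0)]
```

```bash
cat >> h.py <<'E'
def Rt(psi,tilt=0):
    "jaw heading psi (deg), tool down, then tilted about the jaw axis (rotation vector along jaw x) by tilt deg"
    c,s=np.cos(np.radians(psi)),np.sin(np.radians(psi))
    return np.array([[c,0,-s],[s,0,c],[0,-1,0]])@Ro.from_euler('x',tilt,degrees=True).as_matrix()
def rel(p,psi,tilt=0,base=None):
    s=r.sense(); R0=Ro.from_euler('xyz',s['tcp_rot'],degrees=True).as_matrix(); p0=s['tool_pos']
    if base: R0=Rt(*base[1]); p0=np.array(base[0])
    L=R0.T@(np.array(p)-p0)/300
    w=Ro.from_matrix(R0.T@Rt(psi,tilt)).as_rotvec()/(np.pi/2)
    print('lin',L.round(4).tolist(),'tw',w.round(4).tolist(),'rows',np.ceil(np.linalg.norm(L)*300/41.7),np.ceil(np.linalg.norm(w)*90/7.16))
def st():
    s=r.sense(); print({k:np.round(s[k],1).tolist() for k in('time','joint_pos','tool_pos','tcp_rot','ft_force','finger_gap')})
    open('log.txt','a').write(repr([s['joint_pos'].tolist(),s['tool_pos'].tolist(),s['tcp_rot'].tolist()])+'\n')
E
python3 -c "
from h import *
st(); rel([599,0,300],0); rel([515,-376,300],-19); rel([522,-378.6,300],-19)"
```

```text
{'time': 0.2, 'joint_pos': [-4.9, 7.5, 85.3, 0.0, 87.3, -4.9], 'tool_pos': [599.6, 0.1, 230.5], 'tcp_rot': [-90.0, 0.1, 0.0], 'ft_force': [0.3, 0.3, -0.7], 'finger_gap': 85.4}
lin [-0.0022, -0.2317, -0.0002] tw [-0.0001, 0.0, -0.0009] rows 2.0 1.0
lin [-0.2822, -0.2315, -1.2535] tw [0.0001, 0.2111, -0.0009] rows 10.0 3.0
lin [-0.2589, -0.2315, -1.2622] tw [0.0001, 0.2111, -0.0009] rows 10.0 3.0
```

Emit:
move_arm --linear '[[-0.1,-0.23,-0.3],[-0.26,-0.23,-1],[-0.26,-0.23,-1],[-0.26,-0.23,-1],[-0.26,-0.23,-1],[-0.26,-0.23,-1],[-0.26,-0.23,-1],[-0.26,-0.23,-1],[-0.26,-0.23,-1],[-0.26,-0.23,-1]]' --twist '[[0,0.07,0],[0,0.211,0],[0,0.211,0],[0,0.211,0],[0,0.211,0],[0,0.211,0],[0,0.211,0],[0,0.211,0],[0,0.211,0],[0,0.211,0]]' --hand '[-0.4,-0.4,-0.4,-0.4,-0.4,-0.4,-0.4,-0.4,-0.4,-0.4]' --force 25

```text
time: 0.98
tool_pos: [520.9, -301.6, 299.3]
tcp_rot: [-90.0, 0.1, -19.2]
ft_force: [0.1, 1.1, -0.3]
finger_gap: 25.7
```

```bash
python3 - <<'E'
from h import *
st(); d=snap('wrist','w1.png'); np.savez('/tmp/w1.npz',**d)
W=cloud(d); x,y,z=W[...,0],W[...,1],W[...,2]
lid=(z>181)&(z<187)&(x>380)&(x<620)&(y<-260); 
w=W[lid]; print('lid',cv2.minAreaRect(w[:,:2].astype(np.float32)), np.median(w,0))
k=(z>205)&(z<222)&(y<-330); w=W[k]; print('knob',len(w),w.mean(0),cv2.minEnclosingCircle(w[:,:2].astype(np.float32)))
for sg in((-345,-300),(-460,-400)):
  k=(z>190.5)&(z<196)&(y>sg[0])&(y<sg[1]); w=W[k]; print('strip',len(w),cv2.minAreaRect(w[:,:2].astype(np.float32)))
E
```

```text
{'time': 1.0, 'joint_pos': [-34.9, 6.8, 78.9, -0.0, 94.3, -15.7], 'tool_pos': [520.9, -301.6, 299.3], 'tcp_rot': [-90.0, 0.1, -19.2], 'ft_force': [0.1, 1.1, -0.3], 'finger_gap': 25.7}
lid ((502.25250244140625, -358.74078369140625), (177.31195068359375, 160.48458862304688), 71.10770416259766) [ 506.45824202 -311.49864242  186.11465848]
knob 8 [ 518.41878098 -375.94878006  211.04971393] ((518.421630859375, -375.9493103027344), 1.2697359323501587)
strip 1986 ((523.3380126953125, -334.7488098144531), (35.021934509277344, 131.47377014160156), 71.16436767578125)
strip 1049 ((482.7151794433594, -408.85205078125), (34.60399627685547, 73.9264907836914), 73.28387451171875)
```

View pics/w1.png

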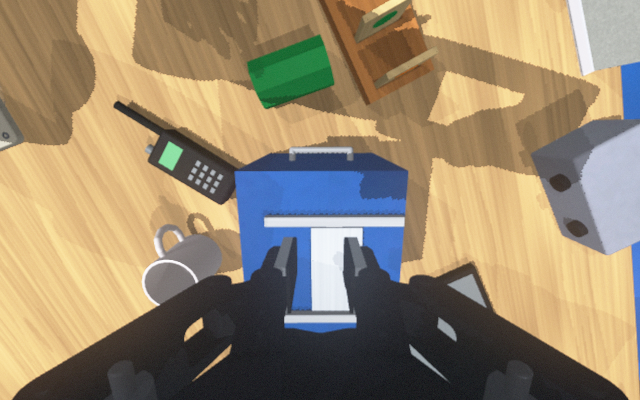

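```bash
python3 -c "
from h import *
rel([521.7,-378.2,260],-18.9); rel([521.7,-378.2,196],-18.9)
rel([521.7+.946*36,-378.2-.324*36,196],-18.9)"
```

```text
lin [0.0864, 0.1299, -0.2454] tw [-0.0002, -0.002, -0.0014] rows 3.0 1.0
lin [0.0868, 0.3432, -0.2454] tw [-0.0002, -0.002, -0.0014] rows 4.0 1.0
lin [0.2068, 0.343, -0.2451] tw [-0.0002, -0.002, -0.0014] rows 4.0 1.0
```

Emit:
move_arm --linear '[[0.086,0.13,-0.245],[0.086,0.13,-0.245],[0.086,0.13,-0.245],[0.086,0.23,-0.245],[0.086,0.3,-0.245],[0.086,0.343,-0.245],[0.086,0.343,-0.245],[0.086,0.343,-0.245],[0.086,0.343,-0.245],[0.086,0.343,-0.245],[0.086,0.343,-0.245]]' --twist '[[0,0,0],[0,0,0],[0,0,0],[0,0,0],[0,0,0],[0,0,0],[0,0,0],[0,0,0],[0,0,0],[0,0,0],[0,0,0]]' --hand '[-0.4,-0.4,-0.4,-0.4,-0.4,-0.4,-0.4,-1,-1,-1,-1]' --force 20

```text
time: 1.95
tool_pos: [521.9, -376.8, 196.0]
tcp_rot: [-89.9, 0.2, -19.0]
ft_force: [1.2, 5.8, -9.4]
finger_gap: 12.9
```

Emit:
move_arm --linear '[[0.04,0,0],[0.08,0,0],[0.118,0,0],[0.118,0,0],[0.118,0,0]]' --twist '[[0,0,0],[0,0,0],[0,0,0],[0,0,0],[0,0,0]]' --hand '[-1,-1,-1,-1,-1]'

```text
time: 2.37
tool_pos: [555.6, -388.2, 196.1]
tcp_rot: [-89.9, 0.2, -19.0]
ft_force: [0.6, 2.8, -7.5]
finger_gap: 12.8
```

Emit:
move_arm --linear '[[0,0,0],[0,0,0],[0,0,0],[0,-0.12,0],[0,-0.24,0],[-0.1,-0.3,-0.1],[-0.18,-0.3,-0.25],[-0.18,-0.3,-0.25],[-0.18,-0.3,-0.25],[-0.18,-0.3,-0.25]]' --twist '[[0,0,0],[0,0,0],[0,0,0],[0,0,0],[0,0,0],[0,0,0],[0,0,0],[0,0,0],[0,0,0],[0,0,0]]' --hand '[-0.4,-0.4,-0.4,-0.4,-0.4,-0.4,-0.4,-0.4,-0.4,-0.4]'

```text
time: 3.2
tool_pos: [479.7, -442.7, 286.9]
tcp_rot: [-89.9, 0.1, -19.1]
ft_force: [0.6, 1.0, -0.1]
finger_gap: 25.5
```

```bash
python3 - <<'E'
from h import *
st(); d=snap('wrist','w2.png'); np.savez('/tmp/w2.npz',**d)
f=d['frame']; cv2.imwrite('pics/w2c.png',cv2.resize(f[150:350,200:460,::-1],None,fx=3,fy=3,interpolation=cv2.INTER_NEAREST))
W=cloud(d); x,y,z=W[...,0],W[...,1],W[...,2]
b=np.array([499,-370.4]); a=np.radians(-18.9); X=(x-b[0])*np.cos(a)+(y-b[1])*np.sin(a); Y=-(x-b[0])*np.sin(a)+(y-b[1])*np.cos(a)
k=(abs(X)<30)&(abs(Y)<45)&(z<178); print(k.sum()); 
if k.sum():
  v,u=np.nonzero(k); P=rayz(d,np.c_[u,v],185)[:,:2]; q=P-b; QX=q@[np.cos(a),np.sin(a)]; QY=q@[-np.sin(a),np.cos(a)]
  print('slot in box frame',np.percentile(QX,[2,50,98]),np.percentile(QY,[2,50,98]),cv2.minAreaRect(P.astype(np.float32)))
E
```

```text
{'time': 3.2, 'joint_pos': [-47.2, 14.9, 71.1, 0.0, 94.1, -28.1], 'tool_pos': [479.7, -442.7, 286.9], 'tcp_rot': [-89.9, 0.1, -19.1], 'ft_force': [0.6, 1.0, -0.1], 'finger_gap': 25.5}
1011
slot in box frame [-6.82681607 -0.77999546  5.59903334] [-29.24637462  -2.84121126  22.97308015] ((497.3932189941406, -372.9109191894531), (54.778507232666016, 12.768827438354492), 70.88327026367188)
```

View pics/w2c.png

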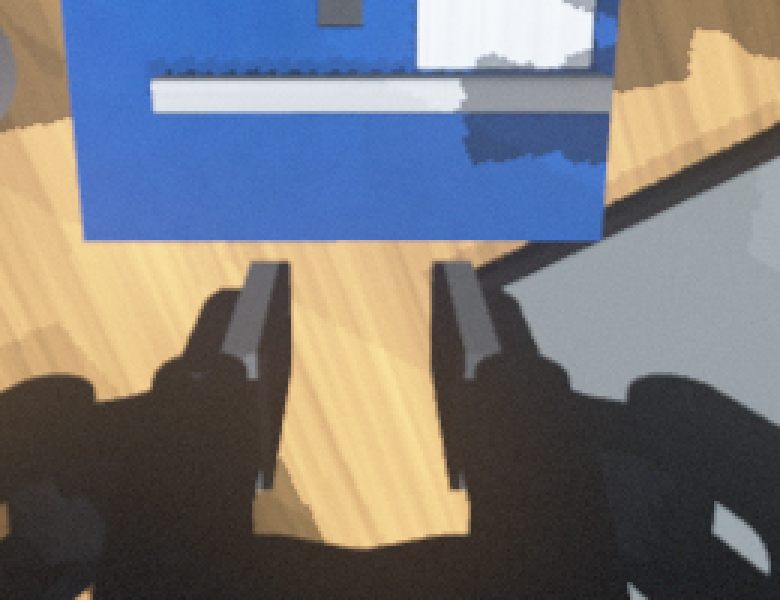

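```bash
python3 - <<'E'
from h import *
d=dict(np.load('/tmp/w2.npz')); f=d['frame']; H=cv2.cvtColor(f,cv2.COLOR_RGB2HSV)
W=cloud(d)
v0,v1,u0,u1=90,168,290,335
m=np.zeros(f.shape[:2],np.uint8); m[v0:v1,u0:u1]=(H[v0:v1,u0:u1,1]<120)&(H[v0:v1,u0:u1,2]<150)
n,l,s,c=cv2.connectedComponentsWithStats(m); print(s,c)
i=1+s[1:,4].argmax(); v,u=np.nonzero(l==i); P=rayz(d,np.c_[u,v],185)[:,:2].astype(np.float32); print(cv2.minAreaRect(P))
# lid rect outline
K=(W[...,2]>181)&(W[...,2]<188)&(W[...,1]<-260)&(W[...,0]<620)&(W[...,0]>380); print(cv2.minAreaRect(W[K][:,:2].astype(np.float32)))
E
```

```text
[[     0      0    640    400 254942]
 [   305     90     16     69   1058]] [[319.52781417 199.8157424 ]
 [312.79773157 123.4168242 ]]
((496.4460754394531, -376.0104064941406), (55.17958068847656, 12.52865982055664), 70.88327026367188)
((495.82525634765625, -376.75677490234375), (184.64161682128906, 161.0602264404297), 70.94252014160156)
```

```bash
cat > t.py <<'E'
import sys
from h import *
y=np.array([-.143,.990]); c=np.array([646.5,-115])
i=int(sys.argv[1]); p=c+y*(31*(2*i-3)); print('tag',i,p)
rel([*p,287],-81.8); rel([*p,150],-81.8); rel([*p,77],-81.8)
E
python3 t.py 0
```

```text
tag 0 [ 659.799 -207.07 ]
lin [0.3094, -0.0005, 0.9348] tw [-0.0005, 0.6971, -0.002] rows 8.0 9.0
lin [0.3104, 0.4562, 0.9338] tw [-0.0005, 0.6971, -0.002] rows 8.0 9.0
lin [0.3109, 0.6995, 0.9333] tw [-0.0005, 0.6971, -0.002] rows 9.0 9.0
```

Emit:
move_arm --linear '[[0.15,0.05,0.46],[0.31,0.2,0.933],[0.31,0.3,0.933],[0.31,0.456,0.933],[0.31,0.456,0.933],[0.31,0.456,0.933],[0.31,0.456,0.933],[0.31,0.456,0.933],[0.31,0.456,0.933],[0.31,0.456,0.933],[0.31,0.456,0.933],[0.31,0.456,0.933]]' --twist '[[0,0.08,0],[0,0.697,0],[0,0.697,0],[0,0.697,0],[0,0.697,0],[0,0.697,0],[0,0.697,0],[0,0.697,0],[0,0.697,0],[0,0.697,0],[0,0.697,0],[0,0.697,0]]' --hand '[-0.4,-0.4,-0.4,-0.4,-0.4,-0.4,-0.4,-0.4,-0.4,-0.4,-0.4,-0.4]'

```text
time: 4.25
tool_pos: [660.1, -207.6, 151.1]
tcp_rot: [-90.0, 0.1, -81.6]
ft_force: [0.4, 0.0, -0.2]
finger_gap: 26.2
```

```bash
python3 t.py 0; python3 -c "
from h import *
st();d=snap('wrist','w3.png'); W=cloud(d)
z=W[...,2]; k=(z>98)&(z<108)&(W[...,0]>560)&(W[...,1]>-250)&(W[...,1]<20)&(W[...,0]<720)
n,l,s,c=cv2.connectedComponentsWithStats(k.astype(np.uint8))
for i in range(1,n):
  if s[i,4]>30: print(s[i,4],cv2.minAreaRect(W[l==i][:,:2].astype(np.float32)),np.median(W[l==i],0))"
```

```text
tag 0 [ 659.799 -207.07 ]
lin [-0.0026, -0.453, -0.0005] tw [-0.0002, 0.0024, -0.0012] rows 4.0 1.0
lin [-0.0018, 0.0036, -0.0007] tw [-0.0002, 0.0024, -0.0012] rows 1.0 1.0
lin [-0.0014, 0.247, -0.0008] tw [-0.0002, 0.0024, -0.0012] rows 2.0 1.0
{'time': 4.2, 'joint_pos': [-21.8, 24.2, 73.9, 0.1, 81.9, 59.8], 'tool_pos': [660.1, -207.6, 151.1], 'tcp_rot': [-90.0, 0.1, -81.6], 'ft_force': [0.4, 0.0, -0.2], 'finger_gap': 26.2}
1666 ((633.6891479492188, -23.25253677368164), (60.2747688293457, 11.427703857421875), 7.7374114990234375) [636.32410672 -25.05635696 105.36704659]
1401 ((642.8919677734375, -84.71187591552734), (59.73448181152344, 9.633562088012695), 8.239496231079102) [645.10302952 -85.91573893 105.69504522]
1135 ((651.8721313476562, -145.8636016845703), (59.61516571044922, 8.626090049743652), 8.434243202209473) [ 654.14898305 -146.64595776  105.90132261]
901 ((660.8280029296875, -207.19888305664062), (59.45689010620117, 7.724247455596924), 8.17560863494873) [ 663.09374985 -206.76208531  106.19669578]
```

Emit:
move_arm --linear '[[0,0.12,0.002],[0,0.2,0.002],[0,0.247,0.002],[0,0.247,0.002],[0,0.247,0.002],[0,0.247,0.002],[0,0.247,0.002],[0,0.247,0.002],[0,0.1,0.002],[0,-0.05,0.002],[0,-0.45,0.002],[0,-0.45,0.002]]' --twist '[[0,0,0],[0,0,0],[0,0,0],[0,0,0],[0,0,0],[0,0,0],[0,0,0],[0,0,0],[0,0,0],[0,0,0],[0,0,0],[0,0,0]]' --hand '[-0.4,-0.4,-0.4,-0.4,-1,-1,-1,-1,-1,-1,-1,-1]' --force 40

```text
time: 5.3
tool_pos: [660.6, -208.1, 247.1]
tcp_rot: [-89.9, 0.0, -81.6]
ft_force: [1.7, 0.0, -1.1]
finger_gap: 7.3
```

```bash
cat > b.py <<'E'
from h import *
st(); s=[498.7,-369.5]
rel([*s,300],-19.1); rel([*s,195],-19.1)
E
python3 b.py
```

```text
{'time': 5.3, 'joint_pos': [-21.8, 21.5, 67.2, 0.1, 91.2, 59.9], 'tool_pos': [660.6, -208.1, 247.1], 'tcp_rot': [-89.9, 0.0, -81.6], 'ft_force': [1.7, 0.0, -1.1], 'finger_gap': 7.3}
lin [0.4537, -0.1779, -0.6116] tw [-0.0015, -0.695, 0.0002] rows 6.0 9.0
lin [0.454, 0.1721, -0.6123] tw [-0.0015, -0.695, 0.0002] rows 6.0 9.0
```

Emit:
move_arm --linear '[[0.04,-0.13,-0.06],[0.15,-0.178,-0.2],[0.454,-0.178,-0.612],[0.454,-0.178,-0.612],[0.454,-0.178,-0.612],[0.454,-0.178,-0.612],[0.454,-0.178,-0.612],[0.454,-0.178,-0.612],[0.454,-0.178,-0.612],[0.454,-0.178,-0.612],[0.454,-0.178,-0.612],[0.454,-0.178,-0.612]]' --twist '[[0,-0.08,0],[0,-0.16,0],[0,-0.695,0],[0,-0.695,0],[0,-0.695,0],[0,-0.695,0],[0,-0.695,0],[0,-0.695,0],[0,-0.695,0],[0,-0.695,0],[0,-0.695,0],[0,-0.695,0]]' --hand '[-1,-1,-1,-1,-1,-1,-1,-1,-1,-1,-1,-1]'

```text
time: 6.3
tool_pos: [498.9, -369.5, 300.6]
tcp_rot: [-89.9, -0.1, -19.3]
ft_force: [0.1, -0.6, -0.6]
finger_gap: 7.2
```

```bash
cat >> b.py <<'E'
d=snap('wrist','wb%d.png'%(10*r.sense()['time'])); W=cloud(d)
# tag in hand: points well above lid near TCP
E
python3 b.py; python3 - <<'E'
import cv2,glob,os
f=sorted(glob.glob('pics/wb*.png'),key=os.path.getmtime)[-1]; a=cv2.imread(f)[120:400,220:420]; cv2.imwrite('pics/wbc.png',cv2.resize(a,None,fx=2,fy=2))
E
```

```text
{'time': 6.3, 'joint_pos': [-41.3, 9.6, 75.8, 0.1, 94.5, -22.0], 'tool_pos': [498.9, -369.5, 300.6], 'tcp_rot': [-89.9, -0.1, -19.3], 'ft_force': [0.1, -0.6, -0.6], 'finger_gap': 7.2}
lin [-0.0005, 0.0021, -0.0002] tw [-0.0009, -0.002, 0.0015] rows 1.0 1.0
lin [-0.0013, 0.3521, -0.0006] tw [-0.0009, -0.002, 0.0015] rows 3.0 1.0
```

View pics/wbc.png

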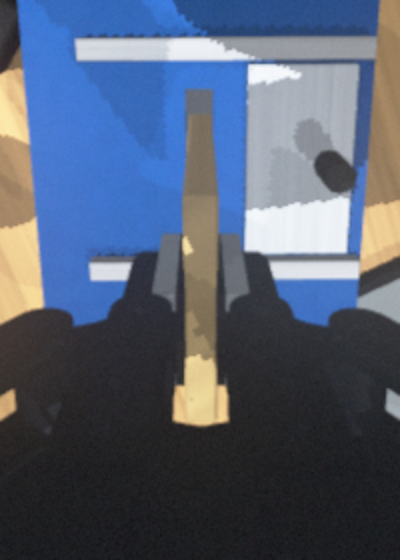

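Emit:
move_arm --linear '[[-0.001,0.08,0],[-0.001,0.15,0],[-0.001,0.18,0],[-0.001,0.205,0],[-0.001,0.225,0],[-0.001,0.245,0],[-0.001,0.265,0]]' --twist '[[0,0,0],[0,0,0],[0,0,0],[0,0,0],[0,0,0],[0,0,0],[0,0,0]]' --hand '[-1,-1,-1,-1,-1,-1,-1]'

```text
time: 6.93
tool_pos: [499.3, -369.6, 221.6]
tcp_rot: [-90.0, -0.2, -19.3]
ft_force: [0.6, -0.3, 0.3]
finger_gap: 7.0
```

Emit:
move_arm --linear '[[0,0.04,0],[0,0.085,0],[0,0.085,0],[0,0.085,0],[0,0.085,0],[0,0.085,0],[0,0.085,0],[0,0.085,0],[0,-0.1,0],[0,-0.25,0],[0,-0.25,0],[0,-0.25,0]]' --twist '[[0,0,0],[0,0,0],[0,0,0],[0,0,0],[0,0,0],[0,0,0],[0,0,0],[0,0,0],[0,0,0],[0,0,0],[0,0,0],[0,0,0]]' --hand '[-1,-1,-1,-0.5,-0.5,-0.5,-0.5,-0.5,-0.5,-0.5,-0.5,-0.4]'

```text
time: 7.93
tool_pos: [501.0, -371.3, 304.5]
tcp_rot: [-90.2, -0.8, -19.3]
ft_force: [0.1, -1.3, 1.3]
finger_gap: 25.5
```

```bash
sed -i 's/646.5,-115/647.3,-115.1/' t.py; python3 t.py 1; python3 b.py; python3 - <<'E'
import cv2,glob,os
f=sorted(glob.glob('pics/wb*.png'),key=os.path.getmtime)[-1]; a=cv2.imread(f)[100:400,180:460]; cv2.imwrite('pics/wbc2.png',cv2.resize(a,None,fx=2,fy=2))
E
```

```text
tag 1 [ 651.733 -145.79 ]
lin [0.2257, 0.0585, 0.8756] tw [-0.0029, 0.695, 0.0092] rows 7.0 9.0
lin [0.2193, 0.5151, 0.8771] tw [-0.0029, 0.695, 0.0092] rows 8.0 9.0
lin [0.2159, 0.7584, 0.8779] tw [-0.0029, 0.695, 0.0092] rows 9.0 9.0
{'time': 7.9, 'joint_pos': [-41.3, 9.3, 75.7, 0.1, 94.2, -22.1], 'tool_pos': [501.0, -371.3, 304.5], 'tcp_rot': [-90.2, -0.8, -19.3], 'ft_force': [0.1, -1.3, 1.3], 'finger_gap': 25.5}
lin [-0.0094, 0.0148, 0.0032] tw [0.0022, -0.0017, 0.0089] rows 1.0 1.0
lin [-0.0143, 0.3647, 0.0044] tw [0.0022, -0.0017, 0.0089] rows 3.0 1.0
```

View pics/wbc2.png

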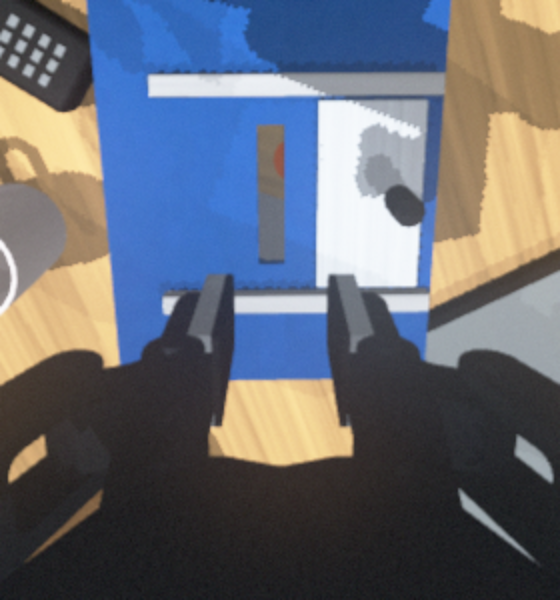

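Emit:
move_arm --linear '[[0.11,0.05,0.44],[0.219,0.1,0.877],[0.219,0.3,0.877],[0.219,0.515,0.877],[0.219,0.515,0.877],[0.219,0.515,0.877],[0.219,0.515,0.877],[0.219,0.515,0.877],[0.219,0.515,0.877],[0.219,0.515,0.877],[0.219,0.515,0.877],[0.219,0.515,0.877]]' --twist '[[0,0.08,0],[-0.003,0.695,0.009],[-0.003,0.695,0.009],[-0.003,0.695,0.009],[-0.003,0.695,0.009],[-0.003,0.695,0.009],[-0.003,0.695,0.009],[-0.003,0.695,0.009],[-0.003,0.695,0.009],[-0.003,0.695,0.009],[-0.003,0.695,0.009],[-0.003,0.695,0.009]]' --hand '[-0.4,-0.4,-0.4,-0.4,-0.4,-0.4,-0.4,-0.4,-0.4,-0.4,-0.4,-0.4]'

```text
time: 8.98
tool_pos: [650.6, -145.7, 147.4]
tcp_rot: [-90.1, 0.1, -81.6]
ft_force: [-0.2, 0.4, 0.5]
finger_gap: 25.6
```

```bash
python3 t.py 1
```

```text
tag 1 [ 651.733 -145.79 ]
lin [0.0, -0.4652, 0.003] tw [0.0011, 0.0018, -0.0012] rows 4.0 1.0
lin [0.0009, -0.0086, 0.0038] tw [0.0011, 0.0018, -0.0012] rows 1.0 1.0
lin [0.0014, 0.2348, 0.0042] tw [0.0011, 0.0018, -0.0012] rows 2.0 1.0
```

Emit:
move_arm --linear '[[0.001,0.12,0.004],[0.001,0.2,0.004],[0.001,0.235,0.004],[0.001,0.235,0.004],[0.001,0.235,0.004],[0.001,0.235,0.004],[0.001,0.235,0.004],[0.001,0.15,0.004],[0.001,0,0.004],[0,-0.42,0],[0,-0.42,0],[0,-0.42,0]]' --twist '[[0,0,0],[0,0,0],[0,0,0],[0,0,0],[0,0,0],[0,0,0],[0,0,0],[0,0,0],[0,0,0],[0,0,0],[0,0,0],[0,0,0]]' --hand '[-0.4,-0.4,-0.4,-1,-1,-1,-1,-1,-1,-1,-1,-1]'

```text
time: 9.98
tool_pos: [651.3, -145.8, 273.4]
tcp_rot: [-89.9, 0.0, -81.6]
ft_force: [0.8, 0.2, -0.4]
finger_gap: 7.0
```

```bash
sed -i '/^d=snap/d' b.py; python3 b.py
```

```text
{'time': 10.0, 'joint_pos': [-17.1, 17.2, 69.8, 0.1, 92.9, 64.5], 'tool_pos': [651.3, -145.8, 273.4], 'tcp_rot': [-89.9, 0.0, -81.6], 'ft_force': [0.8, 0.2, -0.4], 'finger_gap': 7.0}
lin [0.6632, -0.0901, -0.6118] tw [-0.0011, -0.6945, 0.0003] rows 7.0 9.0
lin [0.6634, 0.2599, -0.6124] tw [-0.0011, -0.6945, 0.0003] rows 7.0 9.0
```

Emit:
move_arm --linear '[[0.08,-0.09,-0.07],[0.2,-0.09,-0.18],[0.663,-0.09,-0.612],[0.663,-0.09,-0.612],[0.663,-0.09,-0.612],[0.663,-0.09,-0.612],[0.663,-0.09,-0.612],[0.663,-0.09,-0.612],[0.663,-0.09,-0.612],[0.663,-0.09,-0.612],[0.663,-0.09,-0.612],[0.663,-0.09,-0.612]]' --twist '[[0,-0.08,0],[0,-0.16,0],[0,-0.694,0],[0,-0.694,0],[0,-0.694,0],[0,-0.694,0],[0,-0.694,0],[0,-0.694,0],[0,-0.694,0],[0,-0.694,0],[0,-0.694,0],[0,-0.694,0]]' --hand '[-1,-1,-1,-1,-1,-1,-1,-1,-1,-1,-1,-1]'

```text
time: 10.98
tool_pos: [499.2, -369.3, 301.1]
tcp_rot: [-90.0, -0.2, -19.3]
ft_force: [-0.5, -0.3, -0.5]
finger_gap: 7.2
```

```bash
python3 b.py
```

```text
{'time': 11.0, 'joint_pos': [-41.3, 9.6, 75.8, 0.1, 94.5, -21.9], 'tool_pos': [499.2, -369.3, 301.1], 'tcp_rot': [-90.0, -0.2, -19.3], 'ft_force': [-0.5, -0.3, -0.5], 'finger_gap': 7.2}
lin [-0.0013, 0.0036, -0.0013] tw [-0.0004, -0.0026, 0.0019] rows 1.0 1.0
lin [-0.0023, 0.3536, -0.0016] tw [-0.0004, -0.0026, 0.0019] rows 3.0 1.0
```

Emit:
move_arm --linear '[[-0.002,0.1,-0.001],[-0.002,0.16,-0.001],[-0.002,0.2,-0.001],[-0.002,0.24,-0.001],[-0.002,0.28,-0.001],[-0.002,0.32,-0.001],[-0.002,0.35,-0.001],[-0.002,0.35,-0.001],[-0.002,0.35,-0.001],[-0.002,0.35,-0.001],[-0.002,0.35,-0.001],[-0.002,0.35,-0.001]]' --twist '[[0,0,0],[0,0,0],[0,0,0],[0,0,0],[0,0,0],[0,0,0],[0,0,0],[0,0,0],[0,0,0],[0,0,0],[0,0,0],[0,0,0]]' --hand '[-1,-1,-1,-1,-1,-1,-1,-1,-0.5,-0.5,-0.5,-0.5]'

```text
time: 11.98
tool_pos: [499.2, -369.8, 197.2]
tcp_rot: [-90.0, -0.3, -19.3]
ft_force: [-0.2, 0.9, 0.6]
finger_gap: 21.6
```

Emit:
move_arm --linear '[[0,0,0],[0,-0.1,0],[0,-0.22,0],[0,-0.35,0],[0,-0.35,0],[0,-0.35,0]]' --twist '[[0,0,0],[0,0,0],[0,0,0],[0,0,0],[0,0,0],[0,0,0]]' --hand '[-0.4,-0.4,-0.4,-0.4,-0.4,-0.4]'

```text
time: 12.48
tool_pos: [500.2, -370.9, 307.0]
tcp_rot: [-90.2, -0.7, -19.3]
ft_force: [0.4, 0.9, -1.7]
finger_gap: 25.4
```

```bash
python3 t.py 2
```

```text
tag 2 [642.867 -84.41 ]
lin [0.1316, 0.0651, 1.0587] tw [-0.0025, 0.694, 0.0079] rows 8.0 9.0
lin [0.1262, 0.5217, 1.0601] tw [-0.0025, 0.694, 0.0079] rows 9.0 9.0
lin [0.1233, 0.765, 1.0608] tw [-0.0025, 0.694, 0.0079] rows 10.0 9.0
```

Emit:
move_arm --linear '[[0.06,0.05,0.44],[0.126,0.1,1],[0.126,0.2,1],[0.126,0.4,1],[0.126,0.4,1],[0.126,0.4,1],[0.126,0.4,1],[0.126,0.4,1],[0.126,0.4,1],[0.126,0.4,1],[0.126,0.4,1],[0.126,0.4,1]]' --twist '[[0,0.08,0],[-0.003,0.694,0.008],[-0.003,0.694,0.008],[-0.003,0.694,0.008],[-0.003,0.694,0.008],[-0.003,0.694,0.008],[-0.003,0.694,0.008],[-0.003,0.694,0.008],[-0.003,0.694,0.008],[-0.003,0.694,0.008],[-0.003,0.694,0.008],[-0.003,0.694,0.008]]' --hand '[-0.4,-0.4,-0.4,-0.4,-0.4,-0.4,-0.4,-0.4,-0.4,-0.4,-0.4,-0.4]'

```text
time: 13.48
tool_pos: [636.4, -102.2, 186.9]
tcp_rot: [-90.0, -0.1, -81.6]
ft_force: [-0.3, -0.8, 0.1]
finger_gap: 25.6
```

```bash
python3 t.py 2
```

```text
tag 2 [642.867 -84.41 ]
lin [-0.0552, -0.3336, 0.0299] tw [0.0003, 0.0019, 0.0006] rows 3.0 1.0
lin [-0.0556, 0.1231, 0.0301] tw [0.0003, 0.0019, 0.0006] rows 1.0 1.0
lin [-0.0558, 0.3664, 0.0302] tw [0.0003, 0.0019, 0.0006] rows 3.0 1.0
```

Emit:
move_arm --linear '[[-0.056,0.05,0.03],[-0.056,0.16,0.03],[-0.056,0.26,0.03],[-0.056,0.34,0.03],[-0.056,0.366,0.03],[-0.056,0.366,0.03],[-0.056,0.366,0.03],[-0.056,0.366,0.03],[-0.056,0.366,0.03],[-0.056,0.25,0.03],[-0.056,0.12,0.03],[-0.056,-0.02,0.03]]' --twist '[[0,0,0],[0,0,0],[0,0,0],[0,0,0],[0,0,0],[0,0,0],[0,0,0],[0,0,0],[0,0,0],[0,0,0],[0,0,0],[0,0,0]]' --hand '[-0.4,-0.4,-0.4,-0.4,-0.4,-1,-1,-1,-1,-1,-1,-1]'

```text
time: 14.48
tool_pos: [642.5, -84.1, 194.2]
tcp_rot: [-90.0, -0.0, -81.6]
ft_force: [0.9, 0.0, -0.2]
finger_gap: 6.9
```

```bash
python3 b.py
```

```text
{'time': 14.5, 'joint_pos': [-12.0, 15.9, 79.6, -0.0, 84.6, 69.7], 'tool_pos': [642.5, -84.1, 194.2], 'tcp_rot': [-90.0, -0.0, -81.6], 'ft_force': [0.9, 0.0, -0.2], 'finger_gap': 6.9}
lin [0.8714, -0.3517, -0.6132] tw [0.0006, -0.6946, 0.0001] rows 9.0 9.0
lin [0.8712, -0.0017, -0.613] tw [0.0006, -0.6946, 0.0001] rows 8.0 9.0
```

Emit:
move_arm --linear '[[0,-0.13,0],[0.05,-0.25,-0.04],[0.12,-0.352,-0.08],[0.871,-0.352,-0.613],[0.871,-0.352,-0.613],[0.871,-0.352,-0.613],[0.871,-0.352,-0.613],[0.871,-0.352,-0.613],[0.871,-0.352,-0.613],[0.871,-0.352,-0.613],[0.871,-0.352,-0.613],[0.871,-0.352,-0.613]]' --twist '[[0,-0.08,0],[0,-0.16,0],[0,-0.24,0],[0,-0.694,0],[0,-0.694,0],[0,-0.694,0],[0,-0.694,0],[0,-0.694,0],[0,-0.694,0],[0,-0.694,0],[0,-0.694,0],[0,-0.694,0]]' --hand '[-1,-1,-1,-1,-1,-1,-1,-1,-1,-1,-1,-1]'

```text
time: 15.48
tool_pos: [498.0, -371.6, 301.9]
tcp_rot: [-90.1, -0.1, -19.4]
ft_force: [1.4, 1.1, -0.0]
finger_gap: 7.4
```

```bash
python3 b.py
```

```text
{'time': 15.5, 'joint_pos': [-41.4, 9.6, 75.6, -0.0, 94.6, -22.1], 'tool_pos': [498.0, -371.6, 301.9], 'tcp_rot': [-90.1, -0.1, -19.4], 'ft_force': [1.4, 1.1, -0.0], 'finger_gap': 7.4}
lin [0.0, 0.0063, 0.0074] tw [0.0012, -0.0031, 0.0016] rows 1.0 1.0
lin [-0.0009, 0.3563, 0.008] tw [0.0012, -0.0031, 0.0016] rows 3.0 1.0
```

Emit:
move_arm --linear '[[0,0.06,0.007],[0,0.14,0.007],[0,0.2,0.007],[0,0.24,0.007],[0,0.28,0.007],[0,0.32,0.007],[0,0.35,0.007],[0,0.35,0.007],[0,0.35,0.007],[0,0.35,0.007],[0,0.35,0.007],[0,0.35,0.007]]' --twist '[[0,-0.003,0],[0,-0.003,0],[0,-0.003,0],[0,-0.003,0],[0,-0.003,0],[0,-0.003,0],[0,-0.003,0],[0,-0.003,0],[0,-0.003,0],[0,-0.003,0],[0,-0.003,0],[0,-0.003,0]]' --hand '[-1,-1,-1,-1,-1,-1,-1,-1,-0.5,-0.5,-0.5,-0.5]'

```text
time: 16.48
tool_pos: [499.3, -370.4, 198.0]
tcp_rot: [-90.1, -0.2, -19.1]
ft_force: [0.8, -0.5, 0.1]
finger_gap: 21.6
```

Emit:
move_arm --linear '[[0,0,0],[0,-0.1,0],[0,-0.22,0],[0,-0.35,0],[0,-0.35,0.05],[0,-0.35,0.1],[0,-0.35,0.2],[0,-0.35,0.3],[0,-0.35,0.3]]' --twist '[[0,0,0],[0,0,0],[0,0,0],[0,0,0],[0,0.08,0],[0,0.16,0],[0,0.24,0],[0,0.32,0],[0,0.32,0]]' --hand '[-0.4,-0.4,-0.4,-0.4,-0.4,-0.4,-0.4,-0.4,-0.4]'

```text
time: 17.23
tool_pos: [530.2, -280.7, 303.6]
tcp_rot: [-89.9, -0.3, -48.3]
ft_force: [-1.2, 0.1, -0.1]
finger_gap: 25.4
```

```bash
python3 t.py 3
```

```text
tag 3 [634.001 -23.03 ]
lin [-0.4118, 0.0553, 0.8295] tw [-0.0023, 0.3719, 0.0027] rows 7.0 5.0
lin [-0.4141, 0.5119, 0.8285] tw [-0.0023, 0.3719, 0.0027] rows 8.0 5.0
lin [-0.4153, 0.7553, 0.8279] tw [-0.0023, 0.3719, 0.0027] rows 9.0 5.0
```

Emit:
move_arm --linear '[[-0.1,0.03,0.2],[-0.414,0.1,0.828],[-0.414,0.2,0.828],[-0.414,0.3,0.828],[-0.414,0.4,0.828],[-0.414,0.512,0.828],[-0.414,0.512,0.828],[-0.414,0.512,0.828],[-0.414,0.512,0.828],[-0.414,0.512,0.828],[-0.414,0.512,0.828],[-0.414,0.512,0.828]]' --twist '[[0,0.08,0],[-0.002,0.372,0.003],[-0.002,0.372,0.003],[-0.002,0.372,0.003],[-0.002,0.372,0.003],[-0.002,0.372,0.003],[-0.002,0.372,0.003],[-0.002,0.372,0.003],[-0.002,0.372,0.003],[-0.002,0.372,0.003],[-0.002,0.372,0.003],[-0.002,0.372,0.003]]' --hand '[-0.4,-0.4,-0.4,-0.4,-0.4,-0.4,-0.4,-0.4,-0.4,-0.4,-0.4,-0.4]'

```text
time: 18.23
tool_pos: [634.9, -24.6, 152.3]
tcp_rot: [-89.8, -0.0, -81.8]
ft_force: [-0.2, -0.3, 0.8]
finger_gap: 25.5
```

```bash
python3 t.py 3
```

```text
tag 3 [634.001 -23.03 ]
lin [-0.0054, -0.4489, -0.0009] tw [-0.0021, -0.0004, 0.0005] rows 4.0 1.0
lin [-0.0058, 0.0077, -0.0024] tw [-0.0021, -0.0004, 0.0005] rows 1.0 1.0
lin [-0.0059, 0.2511, -0.0032] tw [-0.0021, -0.0004, 0.0005] rows 2.0 1.0
```

Emit:
move_arm --linear '[[-0.005,0.1,-0.002],[-0.005,0.2,-0.003],[-0.005,0.25,-0.003],[-0.005,0.25,-0.003],[-0.005,0.25,-0.003],[-0.005,0.25,-0.003],[-0.005,0.25,-0.003],[-0.005,0.15,-0.003],[-0.005,0,-0.003],[-0.005,-0.3,-0.003],[-0.005,-0.3,-0.003],[-0.005,-0.3,-0.003]]' --twist '[[0,0,0],[0,0,0],[0,0,0],[0,0,0],[0,0,0],[0,0,0],[0,0,0],[0,0,0],[0,0,0],[0,0,0],[0,0,0],[0,0,0]]' --hand '[-0.4,-0.4,-0.4,-1,-1,-1,-1,-1,-1,-1,-1,-1]'

```text
time: 19.23
tool_pos: [637.9, -23.8, 254.6]
tcp_rot: [-88.9, -0.3, -81.8]
ft_force: [1.3, -0.3, 1.3]
finger_gap: 7.1
```

```bash
python3 b.py
```

```text
{'time': 19.2, 'joint_pos': [-6.7, 11.8, 78.1, 0.0, 89.0, 75.1], 'tool_pos': [637.9, -23.8, 254.6], 'tcp_rot': [-88.9, -0.3, -81.8], 'ft_force': [1.3, -0.3, 1.3], 'finger_gap': 7.1}
lin [1.0755, -0.158, -0.62] tw [-0.0093, -0.697, 0.0096] rows 10.0 9.0
lin [1.0738, 0.1919, -0.6268] tw [-0.0093, -0.697, 0.0096] rows 10.0 9.0
```

Emit:
move_arm --linear '[[0.05,-0.1,0],[0.15,-0.158,-0.08],[1,-0.158,-0.58],[1,-0.158,-0.58],[1,-0.158,-0.58],[1,-0.158,-0.58],[1,-0.158,-0.58],[1,-0.158,-0.58],[1,-0.158,-0.58],[1,-0.158,-0.58],[1,-0.158,-0.58],[1,-0.158,-0.58]]' --twist '[[0,-0.08,0],[0,-0.16,0],[-0.009,-0.697,0.01],[-0.009,-0.697,0.01],[-0.009,-0.697,0.01],[-0.009,-0.697,0.01],[-0.009,-0.697,0.01],[-0.009,-0.697,0.01],[-0.009,-0.697,0.01],[-0.009,-0.697,0.01],[-0.009,-0.697,0.01],[-0.009,-0.697,0.01]]' --hand '[-1,-1,-1,-1,-1,-1,-1,-1,-1,-1,-1,-1]'

```text
time: 20.23
tool_pos: [507.2, -347.0, 301.9]
tcp_rot: [-90.0, -0.2, -19.3]
ft_force: [0.7, -0.2, -1.2]
finger_gap: 7.3
```

```bash
python3 b.py
```

```text
{'time': 20.2, 'joint_pos': [-39.2, 8.5, 76.8, 0.1, 94.5, -19.9], 'tool_pos': [507.2, -347.0, 301.9], 'tcp_rot': [-90.0, -0.2, -19.3], 'ft_force': [0.7, -0.2, -1.2], 'finger_gap': 7.3}
lin [-0.002, 0.0065, -0.0803] tw [0.0001, -0.0021, 0.0018] rows 1.0 1.0
lin [-0.003, 0.3565, -0.0803] tw [0.0001, -0.0021, 0.0018] rows 3.0 1.0
```

Emit:
move_arm --linear '[[-0.001,0.03,-0.08],[-0.001,0.1,-0.08],[-0.002,0.17,-0.08],[-0.002,0.22,-0.08],[-0.002,0.26,-0.08],[-0.002,0.31,-0.08],[-0.002,0.352,-0.08],[-0.002,0.352,-0.08],[-0.002,0.352,-0.08],[-0.002,0.352,-0.08],[-0.002,0.352,-0.08],[-0.002,0.352,-0.08]]' --twist '[[0,-0.002,0],[0,-0.002,0],[0,-0.002,0],[0,-0.002,0],[0,-0.002,0],[0,-0.002,0],[0,-0.002,0],[0,-0.002,0],[0,-0.002,0],[0,-0.002,0],[0,-0.002,0],[0,-0.002,0]]' --hand '[-1,-1,-1,-1,-1,-1,-1,-1,-0.5,-0.5,-0.5,-0.5]'

```text
time: 21.23
tool_pos: [499.6, -370.0, 197.8]
tcp_rot: [-90.1, -0.3, -19.1]
ft_force: [-1.1, 0.9, -1.2]
finger_gap: 21.6
```

Emit:
move_arm --linear '[[0,0,0],[0,-0.1,0],[0,-0.2,0],[0,-0.2,0],[0,-0.2,0]]' --twist '[[0,0,0],[0,0,0],[0,0,0],[0,0,0],[0,0,0]]' --hand '[-0.4,-0.4,-0.4,-0.4,-0.4]'

```text
time: 21.65
tool_pos: [500.7, -371.1, 261.5]
tcp_rot: [-90.2, -0.6, -19.1]
ft_force: [0.3, -0.6, 0.3]
finger_gap: 25.6
```

```bash
python3 - <<'E'
from h import *
st()
d=snap('wrist','w8.png'); f=d['frame'][80:400,180:460,::-1]; cv2.imwrite('pics/w8c.png',cv2.resize(f,None,fx=1.8,fy=1.8))
k=[521.9+.945*35.6,-376.8-.327*35.6]
rel([*k,255],-19.1); rel([*k,196],-19.1)
E
```

```text
{'time': 21.6, 'joint_pos': [-41.3, 9.8, 79.6, 0.1, 90.0, -22.2], 'tool_pos': [500.7, -371.1, 261.5], 'tcp_rot': [-90.2, -0.6, -19.1], 'ft_force': [0.3, -0.6, 0.3], 'finger_gap': 25.6}
lin [0.1949, 0.0157, 0.0039] tw [0.0012, -0.0002, 0.0048] rows 2.0 1.0
lin [0.1934, 0.2124, 0.0043] tw [0.0012, -0.0002, 0.0048] rows 3.0 1.0
```

View pics/w8c.png

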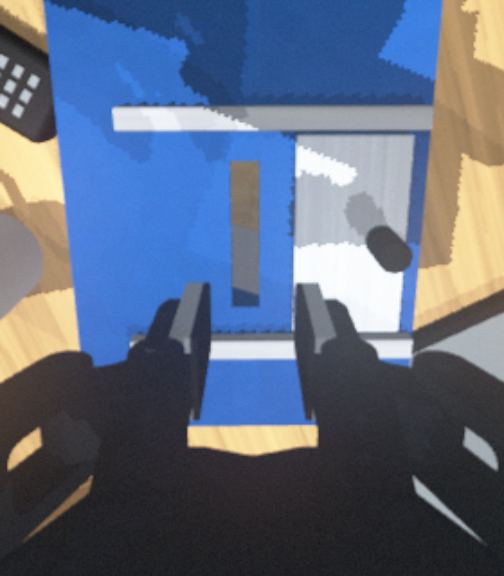

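```bash
python3 - <<'E'
from h import *
d=snap('wrist'); W=cloud(d); b=np.array([498.9,-369.5]); a=np.radians(-19.1)
q=W[...,:2]-b; X=q@[np.cos(a),np.sin(a)]; Y=q@[-np.sin(a),np.cos(a)]
k=(d['range_z']>0)&(abs(X)<60)&(abs(Y)<80)&(W[...,2]<175)
v,u=np.nonzero(k); w=W[k]; print(len(w),u.min(),u.max(),v.min(),v.max(),np.percentile(w[:,2],[0,10,50,90,100]).round(1))
for y0 in range(v.min(),v.max(),8): 
  m=v//8==y0//8; print(y0,w[m].mean(0).round(1),len(w[m]))
E
```

```text
983 309 324 170 234 [14.8 21.2 56.7 73.8 77.2]
170 [ 502.1 -356.9   67.8] 96
178 [ 499.3 -365.    67.5] 128
186 [ 496.  -374.5   67.1] 128
194 [ 492.7 -384.    67. ] 128
202 [ 487.9 -397.4   53. ] 128
210 [ 481.6 -415.2   25.8] 123
218 [ 478.2 -426.6   25.9] 119
226 [ 474.4 -437.9   26. ] 117
```

Emit:
move_arm --linear '[[0.1,0,0.004],[0.194,0.016,0.004],[0.194,0.016,0.004],[0.194,0.1,0.004],[0.194,0.18,0.004],[0.194,0.212,0.004],[0.194,0.212,0.004],[0.194,0.212,0.004],[0.194,0.212,0.004],[0.194,0.212,0.004],[0.194,0.212,0.004]]' --twist '[[0,0,0.004],[0,0,0.004],[0,0,0.004],[0,0,0.004],[0,0,0.004],[0,0,0.004],[0,0,0.004],[0,0,0.004],[0,0,0.004],[0,0,0.004],[0,0,0.004]]' --hand '[-0.4,-0.4,-0.4,-0.4,-0.4,-0.4,-0.4,-1,-1,-1,-1]' --force 20

```text
time: 22.67
tool_pos: [554.5, -387.6, 193.9]
tcp_rot: [-90.0, 0.1, -19.1]
ft_force: [-1.7, -0.4, -4.6]
finger_gap: 12.9
```

Emit:
move_arm --linear '[[-0.04,0,0],[-0.08,0,0],[-0.119,0,0],[-0.119,0,0],[-0.119,0,0],[-0.119,0,0],[-0.119,0,0],[-0.119,0,0],[-0.119,-0.1,0],[-0.119,-0.2,0.1],[-0.119,-0.3,0.3],[-0.119,-0.3,0.3]]' --twist '[[0,0,0],[0,0,0],[0,0,0],[0,0,0],[0,0,0],[0,0,0],[0,0,0],[0,0,0],[0,0,0],[0,0,0],[0,0,0],[0,0,0]]' --hand '[-1,-1,-1,-1,-0.4,-0.4,-0.4,-0.4,-0.4,0,1,1]'

```text
time: 23.67
tool_pos: [552.1, -289.5, 287.7]
tcp_rot: [-90.0, -0.1, -19.1]
ft_force: [0.3, -0.4, 1.0]
finger_gap: 61.1
```

```bash
python3 - <<'E'
from h import *
st()
b=np.array([498.9,-369.5]); a=np.radians(-19.1)
for n in('side','scene'):
    d=snap(n,f'{n}9.png'); np.savez(f'/tmp/{n}9.npz',**d); W=cloud(d)
    H=cv2.cvtColor(d['frame'],cv2.COLOR_RGB2HSV); q=W[...,:2]-b; X=q@[np.cos(a),np.sin(a)]; Y=q@[-np.sin(a),np.cos(a)]; z=W[...,2]
    k=(abs(X)<90)&(abs(Y)<40)&(z>198)&(z<222); print(n,'knob',k.sum(),X[k].mean().round(1),X[k].min().round(1),X[k].max().round(1))
    k=(abs(X)<90)&(abs(Y)<40)&(z>184)&(z<194)&(H[...,1]<80)&(H[...,2]>120); print('plate X',np.percentile(X[k],[1,99]).round(1))
# fit arm model
J=[];P=[]
for l in open('log.txt'):
    j,p,t=eval(l); J.append(j);P.append(p)
J=np.radians(J);P=np.array(P); R=np.hypot(P[:,0],P[:,1])
A=np.c_[np.sin(J[:,1]),np.sin(J[:,1]+J[:,2])]; B=np.c_[np.cos(J[:,1]),np.cos(J[:,1]+J[:,2])]
M=np.vstack([np.c_[A,np.ones(len(A)),np.zeros(len(A))],np.c_[B,np.zeros(len(A)),np.ones(len(A))]])
s=np.linalg.lstsq(M,np.r_[R,P[:,2]],rcond=None); print(s[0],np.abs(M@s[0]-np.r_[R,P[:,2]]).max(),len(A))
E
```

```text
{'time': 23.7, 'joint_pos': [-32.4, 10.1, 76.6, -0.0, 93.3, -13.3], 'tool_pos': [552.1, -289.5, 287.7], 'tcp_rot': [-90.0, -0.1, -19.1], 'ft_force': [0.3, -0.4, 1.0], 'finger_gap': 61.1}
side knob 69 23.2 16.9 30.5
plate X [-13.7  37.2]
scene knob 68 28.0 18.5 33.2
plate X [-20.2  36.2]
[335.18549777 560.13000539   5.66578761 -75.31332703] 9.333089771159507 15
```

```bash
cat > cups.py <<'E'
from h import *
import sys
def cups(d):
    W=cloud(d); H=cv2.cvtColor(d['frame'],cv2.COLOR_RGB2HSV); h,s,v=[H[...,i].astype(int) for i in range(3)]
    x,y,z=W[...,0],W[...,1],W[...,2]; ws=(x>300)&(x<900)&(abs(y)<420)&(z>4)&(z<140)
    for nm,m in(('orange',(h>=3)&(h<=13)&(s>200)&(v>140)),('green',(h>50)&(h<80)&(s>140))):
        n,l,st,c=cv2.connectedComponentsWithStats((ws&m).astype(np.uint8))
        for i in range(1,n):
            if st[i,4]>150:
                w=W[l==i]; t=w[w[:,2]>57]
                print(nm,c[i].round(),st[i,4],'all',[np.round(q,1).tolist() for q in cv2.minAreaRect(w[:,:2].astype(np.float32))],'z',np.percentile(w[:,2],[2,98]).round(1))
                if len(t)>30:print('   top',[np.round(q,1).tolist() for q in cv2.minAreaRect(t[:,:2].astype(np.float32))],len(t))
if __name__=='__main__':
    for f in sys.argv[1:]: print(f); cups(dict(np.load(f)))
E
python3 cups.py /tmp/scene0.npz /tmp/side0.npz /tmp/wrist0.npz /tmp/scene9.npz /tmp/side9.npz
python3 - <<'E'
import numpy as np
J=[];P=[]
for l in open('log.txt'):
    j,p,t=eval(l); J.append(j);P.append(p)
J=np.radians(J);P=np.array(P); R=np.hypot(P[:,0],P[:,1]); s2,c2=np.sin(J[:,1]),np.cos(J[:,1]); q=J[:,1]+J[:,2]; s,c=np.sin(q),np.cos(q); a=q+J[:,4]; o=np.ones(len(R))
M=np.vstack([np.c_[s2,s,c,o,0*o],np.c_[c2,c,-s,0*o,o]])
x=np.linalg.lstsq(M,np.r_[R,P[:,2]],rcond=None)[0]; print(x.round(1),np.abs(M@x-np.r_[R,P[:,2]]).max(), np.degrees(a).round(2))
E
```

```text
/tmp/scene0.npz
green [274. 245.] 754 all [[530.6, -161.8], [57.6, 100.9], 89.5] z [ 4.6 62.3]
   top [[530.4, -160.4], [100.2, 34.4], 0.5] 340
green [424. 252.] 479 all [[779.6, 92.0], [49.7, 31.6], 41.5] z [ 81.1 136.5]
   top [[779.6, 92.0], [49.7, 31.6], 41.5] 479
/tmp/side0.npz
green [388. 189.] 247 all [[762.4, 83.4], [27.2, 44.1], 62.9] z [ 80.3 134.3]
   top [[762.4, 83.4], [27.2, 44.1], 62.9] 247
/tmp/wrist0.npz
green [502.  87.] 3173 all [[764.9, 100.1], [41.9, 51.4], 15.7] z [ 83.  137.6]
   top [[764.9, 100.1], [41.9, 51.4], 15.7] 3173
green [267. 301.] 2785 all [[529.9, -158.0], [57.5, 98.7], 88.1] z [44.7 62.4]
   top [[529.8, -159.0], [98.8, 34.8], 0.6] 1681
/tmp/scene9.npz
green [274. 247.] 868 all [[531.2, -161.8], [58.0, 103.4], 89.6] z [ 4.5 62. ]
   top [[531.5, -160.9], [34.3, 103.5], 88.6] 339
green [425. 252.] 477 all [[779.6, 91.8], [49.7, 30.5], 39.1] z [ 81.4 136.7]
   top [[779.6, 91.8], [49.7, 30.5], 39.1] 477
/tmp/side9.npz
[363.1 554.9  62.4   3.1 -40.1] 5.904071557436055 [180.08 180.09 180.12 180.04 179.92 179.91 179.18 179.93 179.86 180.02
 179.83 178.86 179.84 179.35 179.89]
```

```bash
sed -i "s/(h>=3)&(h<=13)&(s>200)&(v>140)/(h>=3)\&(h<=20)\&(s>215)\&(v>100)/" cups.py; python3 cups.py /tmp/scene9.npz /tmp/side9.npz /tmp/wrist0.npz | grep -A1 orange
python3 -c "
from h import *
rel([470,-160,250],-89.6,0); rel([470,-160,230],-89.6,40)"
```

```text
orange [315. 227.] 678 all [[539.9, 70.3], [48.7, 100.2], 89.2] z [16.8 62. ]
   top [[540.6, 77.1], [97.5, 28.1], 1.0] 149
--
orange [268. 110.] 4948 all [[542.2, 83.7], [99.5, 58.6], 0.0] z [44.4 62.5]
   top [[542.0, 84.2], [36.4, 98.5], 88.7] 2892
lin [-0.4013, 0.1255, 0.3149] tw [-0.001, 0.7856, 0.0022] rows 4.0 10.0
lin [-0.4015, 0.1922, 0.3149] tw [0.3847, 0.7525, -0.2715] rows 4.0 12.0
```

Emit:
move_arm --linear '[[-0.05,0.02,0.04],[-0.2,0.1,0.16],[-0.401,0.192,0.315],[-0.401,0.192,0.315],[-0.401,0.192,0.315],[-0.401,0.192,0.315],[-0.401,0.192,0.315],[-0.401,0.192,0.315],[-0.401,0.192,0.315],[-0.401,0.192,0.315],[-0.401,0.192,0.315],[-0.401,0.192,0.315]]' --twist '[[0.03,0.06,-0.02],[0.385,0.752,-0.271],[0.385,0.752,-0.271],[0.385,0.752,-0.271],[0.385,0.752,-0.271],[0.385,0.752,-0.271],[0.385,0.752,-0.271],[0.385,0.752,-0.271],[0.385,0.752,-0.271],[0.385,0.752,-0.271],[0.385,0.752,-0.271],[0.385,0.752,-0.271]]' --hand '[1,1,1,1,1,1,1,1,1,1,1,1]'

```text
time: 24.77
tool_pos: [469.0, -160.2, 227.9]
tcp_rot: [-49.9, 0.2, -90.0]
ft_force: [-0.2, -0.2, 0.2]
finger_gap: 85.5
```

```bash
python3 - <<'E'
from h import *
st()
J=[];P=[];T=[]
for l in open('log.txt'):
    j,p,t=eval(l); J.append(j);P.append(p);T.append(t)
J=np.radians(J);P=np.array(P)
from scipy.optimize import least_squares
Ry=lambda a:Ro.from_euler('y',a).as_matrix(); Rz=lambda a:Ro.from_euler('z',a).as_matrix()
def fk(x,j):
    h,L1,L2,e,d=x[:5]
    p=Rz(j[0])@(np.array([0,0,h])+Ry(j[1])@(np.array([0,0,L1])+Ry(j[2])@(np.array([e,0,L2])+Rz(j[3])@Ry(j[4])@np.array([0,0,d]))))
    return p
best=None
s=least_squares(lambda x:np.concatenate([fk(x,j)-p for j,p in zip(J,P)]),[300,400,450,0,300],loss='soft_l1'); print(s.x.round(1),np.abs(s.fun).max())
np.save('arm.npy',s.x)
E
```

```text
{'time': 24.8, 'joint_pos': [-45.0, -47.9, 137.6, 30.8, 63.4, 37.7], 'tool_pos': [469.0, -160.2, 227.9], 'tcp_rot': [-49.9, 0.2, -90.0], 'ft_force': [-0.2, -0.2, 0.2], 'finger_gap': 85.5}
[390.3 431.9 549.5  84.3 475.7] 54.71792097138413
```

```bash
cat > arm.py <<'E'
from h import *
from scipy.optimize import least_squares
Ry=lambda a:Ro.from_euler('y',a).as_matrix(); Rz=lambda a:Ro.from_euler('z',a).as_matrix()
Rx=lambda a:Ro.from_euler('x',a).as_matrix()
def fk(x,j,sg):
    h,a1,L1,L2,e,d=x[:6]; j=np.radians(j)
    Rw=Rz(j[0])@Ry(j[1])@Ry(j[2])
    Rf=Rw@Rz(sg*j[3])@Ry(j[4])
    p=Rz(j[0])@(np.array([a1,0,h])+Ry(j[1])@np.array([0,0,L1]))+Rw@np.array([e,0,L2])+Rf@np.array([0,0,d])
    return p,Rf
E
python3 - <<'E'
from arm import *
D=[eval(l) for l in open('log.txt')]
for sg in(1,-1):
    D_=D
    s=least_squares(lambda x:np.concatenate([fk(x,j,sg)[0]-p for j,p,t in D]),[300,0,400,450,0,300],loss='soft_l1',f_scale=2); print(sg,s.x.round(1),[round(np.linalg.norm(fk(s.x,j,sg)[0]-p),1) for j,p,t in D])
    j,p,t=D[-1]; print(fk(s.x,j,sg)[1][:,2], Ro.from_euler('xyz',t,degrees=True).as_matrix()[:,1])
E
```

```text
1 [393.4   7.3 431.5 542.4  87.8 474.7] [np.float64(51.3), np.float64(51.6), np.float64(53.0), np.float64(54.2), np.float64(54.8), np.float64(51.7), np.float64(52.0), np.float64(53.6), np.float64(51.8), np.float64(52.4), np.float64(52.1), np.float64(52.4), np.float64(51.7), np.float64(51.8), np.float64(52.0), np.float64(6.9)]
[ 0.64356812  0.00363842 -0.76538019] [ 0.64356812  0.00363842 -0.76538019]
-1 [-302.6   46.1   -6.9  607.   -89.4 -472.1] [np.float64(78.8), np.float64(68.3), np.float64(52.0), np.float64(62.5), np.float64(69.1), np.float64(56.1), np.float64(52.8), np.float64(56.0), np.float64(55.9), np.float64(52.5), np.float64(55.7), np.float64(51.5), np.float64(58.9), np.float64(56.8), np.float64(56.3), np.float64(81.0)]
[-0.00276772 -0.64357246 -0.76538019] [ 0.64356812  0.00363842 -0.76538019]
```

```bash
python3 - <<'E'
s=open('arm.py').read().replace("h,a1,L1,L2,e,d=x[:6]","h,a1,L1,L2,e,d,o=x[:7]").replace("np.array([a1,0,h])","np.array([a1,o,h])")
open('arm.py','w').write(s)
from arm import *
D=[eval(l) for l in open('log.txt')]
s=least_squares(lambda x:np.concatenate([fk(x,j,1)[0]-p for j,p,t in D]),[300,0,400,450,0,300,50],loss='soft_l1',f_scale=2); print(s.x.round(1),[round(np.linalg.norm(fk(s.x,j,1)[0]-p),1) for j,p,t in D])
np.save('arm.npy',s.x)
E
cat >> arm.py <<'E'
LO=np.array([-169.43,-51.17,1.28,-76.62,0,-152.29]); HI=np.array([169.43,129.36,143.12,256.62,156.53,152.29])
X=np.load('arm.npy')
# tool yaw: Rtool = Rf @ Rz(j6) @ C
def full(j): 
    p,Rf=fk(X,j,1); return p,Rf@Rz(np.radians(j[5]))
def C():
    j,p,t=eval(open('log.txt').readlines()[-1]); return full(j)[1].T@Ro.from_euler('xyz',t,degrees=True).as_matrix()
CC=C()
def ik(p,psi,tilt,j0):
    "feasible joints near j0 within limits; returns j, pos err mm, ang err deg"
    R=Rt(psi,tilt)
    def f(j):
        q,M=full(j); return np.r_[(q-p)/10, Ro.from_matrix(R.T@M@CC).as_rotvec()*10]
    s=least_squares(f,np.clip(j0,LO+.1,HI-.1),bounds=(LO,HI)); return s.x.round(1),round(np.linalg.norm(s.fun[:3])*10,1),round(np.degrees(np.linalg.norm(s.fun[3:])/10),1)
E
python3 - <<'E'
from arm import *
D=[eval(l) for l in open('log.txt')]
print(CC.round(2)); 
for j,p,t in (D[0],D[5]): print((full(j)[1]@CC).round(2).tolist(),Ro.from_euler('xyz',t,degrees=True).as_matrix().round(2).tolist())
j=D[-1][0]
for nm,(bx,by) in dict(green=(480.5,-160.4),orange=(492,84)).items():
  for th in(40,45,50,55,60,65,70):
    c,s=np.cos(np.radians(th)),np.sin(np.radians(th))
    for back in(0,90):
        p=np.array([bx+32,by,30])+(24-back)*np.array([c,0,-s])
        b=min((ik(p,-90,90-th,[g,-30,120,j4,40,60]) for j4 in(0,40,-40) for g in(-20,10)),key=lambda q:q[1]+q[2]); print(nm,th,back,b[0].tolist(),b[1:])
for nm,P in dict(A=(602,211),B=(478,403)).items():
  for th in(50,60,70):
    c,s=np.cos(np.radians(th)),np.sin(np.radians(th))
    phi=np.degrees(np.arctan2(P[1],P[0]))
    for off in(0,-45,45):
        psi=phi-90+off; zt=np.array([-np.sin(np.radians(psi)),np.cos(np.radians(psi)),0])
        p=np.array([*P,130-32+15])+24*(-zt*s+np.array([0,0,-c]))
        b=min((ik(p,psi,-th,[g,40,60,j4,120,60]) for j4 in(0,40,-40) for g in(20,40)),key=lambda q:q[1]+q[2]); print('place',nm,th,off,b[0].tolist(),b[1:])
E
```

```text
[318.1   0.  369.1 553.4  61.6 364.8  51.2] [np.float64(0.0), np.float64(0.0), np.float64(0.0), np.float64(0.0), np.float64(0.0), np.float64(0.0), np.float64(0.0), np.float64(0.0), np.float64(0.0), np.float64(0.0), np.float64(0.0), np.float64(0.0), np.float64(0.0), np.float64(0.0), np.float64(0.0), np.float64(0.0)]
[[-1.  0.  0.]
 [ 0.  0.  1.]
 [ 0.  1. -0.]]
[[1.0, -0.0, -0.0], [0.0, 0.0, 1.0], [-0.0, -1.0, 0.0]] [[1.0, -0.0, -0.0], [0.0, 0.0, 1.0], [-0.0, -1.0, 0.0]]
[[0.94, 0.0, 0.33], [-0.33, 0.0, 0.94], [0.0, -1.0, 0.0]] [[0.94, 0.0, 0.33], [-0.33, 0.0, 0.94], [0.0, -1.0, 0.0]]
green 40 0 [-42.6, -8.4, 143.1, 82.8, 31.7, -22.4] (np.float64(0.3), np.float64(0.4))
green 40 90 [-55.2, -24.0, 143.1, 53.0, 54.6, 1.0] (np.float64(5.4), np.float64(10.6))
green 45 0 [-39.9, -10.2, 141.3, 68.8, 29.1, -6.7] (np.float64(0.0), np.float64(0.0))
green 45 90 [-49.3, -28.5, 143.1, 44.7, 50.5, 13.8] (np.float64(3.6), np.float64(7.2))
green 50 0 [-37.5, -10.4, 138.6, 53.6, 29.0, 9.7] (np.float64(0.0), np.float64(0.0))
green 50 90 [-44.5, -31.2, 143.1, 37.8, 47.4, 23.7] (np.float64(1.6), np.float
[... 2778 characters left out ...]
place B 50 -45 [23.8, 56.1, 47.7, 25.1, 120.0, 122.5] (np.float64(0.0), np.float64(0.0))
place B 50 45 [49.4, 56.1, 47.7, -30.0, 116.8, 50.6] (np.float64(0.0), np.float64(0.0))
place B 60 0 [36.9, 83.9, 7.3, -5.3, 148.6, 83.9] (np.float64(0.0), np.float64(0.0))
place B 60 -45 [22.7, 65.1, 38.5, 31.0, 128.9, 125.3] (np.float64(0.0), np.float64(0.0))
place B 60 45 [50.8, 65.1, 38.5, -36.8, 125.2, 47.8] (np.float64(0.0), np.float64(0.0))
place B 70 0 [37.0, 88.6, 1.3, -6.4, 153.7, 82.8] (np.float64(6.0), np.float64(6.2))
place B 70 -45 [21.9, 74.4, 28.9, 38.8, 137.5, 130.5] (np.float64(0.0), np.float64(0.0))
place B 70 45 [51.7, 74.4, 28.9, -45.2, 133.2, 42.7] (np.float64(0.0), np.float64(0.0))
```

```bash
python3 - <<'E'
from h import *
g={}
for f in('scene0','side0','scene9','side9'):
    W=cloud(dict(np.load(f'/tmp/{f}.npz'))).reshape(-1,3); W=W[~np.isnan(W[:,0])]
    W=W[(W[:,0]>400)&(W[:,0]<1000)&(W[:,1]>50)&(W[:,1]<800)&(W[:,2]<500)&(W[:,2]>-10)]
    G=np.zeros((16,12)); np.maximum.at(G,(((W[:,1]-50)//50).astype(int).clip(0,15),((W[:,0]-400)//50).astype(int)),W[:,2]); g[f]=G
M=np.minimum(np.maximum(g['scene0'],g['side0']),np.maximum(g['scene9'],g['side9']))
print('x',list(range(400,1000,50)))
for i in range(15): print(50+50*i,M[i].astype(int))
E
```

```text
x [400, 450, 500, 550, 600, 650, 700, 750, 800, 850, 900, 950]
50 [  4  62  64  63   4   4  23 162   5   4   3   3]
100 [  4  52  55  56  28   4  12 162   3   4   4   3]
150 [ 28   4  29 106 101  29  25   3   4   4   4   3]
200 [ 27  28  31 116 116  30  25   4   4   4   4   5]
250 [ 23  30 113  31  31  28   5   4  92  93  93   3]
300 [ 30  31 116 110  30   4   4  67  93 122  93   4]
350 [ 30 110  31  30  27   4   4   3 120 124 122   3]
400 [ 30 117  30  29   4   5 146   5  91 123 123  87]
450 [ 27  30  30   5   4 151 232 232  93 121  94  92]
500 [  4   3  24   4   5 139 232 230  92  93  92  89]
550 [5 4 4 7 5 4 3 3 0 0 3 4]
600 [182 182 182 182   3   3   4   3   4   4   4   3]
650 [ 10 120 124 181   3   5   4   5   4   4   4   0]
700 [  8   8 118 183   4   5   5   4   4   4   1   0]
750 [126 133 126 182   4   5   5   4   5   4   0   0]
```

```bash
python3 - <<'E'
from arm import *
from cups import cups
d=snap('wrist','w10.png'); cups(d)
th=58; c,s=np.cos(np.radians(th)),np.sin(np.radians(th)); j=r.sense()['joint_pos']
p0=np.array([480.5+32,-160.4,30]); dr=np.array([c,0,-s])
for back in(100,80,0):
    q=p0+(24-back)*dr; print('green',back,q.round(1),ik(q,-90,90-th,j)); rel(q,-90,90-th)
q=[470,-160,240]
for nm,P,psi in(('A',(602,211),-90),('B',(478,403),-105)):
    zt=np.array([-np.sin(np.radians(psi)),np.cos(np.radians(psi)),0])
    for up in(110,0):
        p=np.array([*P,98+up])+24*(-zt*s+np.array([0,0,-c])); print(nm,up,p.round(1),ik(p,psi,-th,[10,60,40,25,125,110]))
E
```

```text
orange [137. 266.] 158 all [[503.8, 60.8], [24.1, 11.9], 1.8] z [41.5 54.6]
green [137.  70.] 1566 all [[760.8, 93.5], [28.7, 50.7], 39.3] z [ 80.  137.5]
   top [[760.8, 93.5], [28.7, 50.7], 39.3] 1566
green [172. 120.] 188 all [[756.7, 90.8], [17.7, 48.4], 37.7] z [ 5.2 19.5]
green [323. 210.] 378 all [[565.7, -168.5], [23.6, 42.5], 0.2] z [47.5 62.8]
   top [[565.7, -162.3], [23.6, 30.1], 0.2] 328
green 100 [ 472.2 -160.4   94.5] (array([-39.1, -30.8, 139. ,  26.3,  49. ,  37.5]), np.float64(0.0), np.float64(0.0))
lin [0.0024, 0.348, -0.2783] tw [-0.0892, 0.0, -0.0024] rows 4.0 2.0
green 80 [ 482.8 -160.4   77.5] (array([-37.9, -26.5, 138.1,  27.2,  45.4,  36.8]), np.float64(0.0), np.float64(0.0))
lin [0.0027, 0.414, -0.2876] tw [-0.0892, 0.0, -0.0024] rows 4.0 2.0
green 0 [ 525.2 -160.4    9.6] (array([-33.8,  -8.8, 133.2,  33.2,  32.5,  31.6]), np.float64(0.0), np.float64(0.0))
lin [0.0037, 0.6781, -0.3249] tw [-0.0892, 0.0, -0.0024] rows 6.0 2.0
A 110 [581.6 211.  195.3] (array([ 10.1,  75.8,  10. ,  17.7, 150.7, 111. ]), np.float64(0.0), np.float64(0.0))
A 0 [581.6 211.   85.3] (array([ 10.1,  81.7,  11.6,  14.5, 143.5, 107.1]), np.float64(0.0), np.float64(0.0))
B 110 [458.3 408.3 195.3] (array([ 19.9,  51.7,  48.4,  37. , 126.3, 134.3]), np.float64(0.0), np.float64(0.0))
B 0 [458.3 408.3  85.3] (array([ 19.9,  59. ,  49. ,  34. , 119.9, 128.8]), np.float64(0.0), np.float64(0.0))
```

Emit:
move_arm --linear '[[0.001,0.1,-0.08],[0.002,0.2,-0.16],[0.002,0.348,-0.278],[0.002,0.348,-0.278],[0.003,0.414,-0.288],[0.003,0.5,-0.3],[0.003,0.59,-0.312],[0.004,0.65,-0.321],[0.004,0.678,-0.325],[0.004,0.678,-0.325],[0.004,0.678,-0.325]]' --twist '[[-0.03,0,0],[-0.06,0,0],[-0.089,0,-0.002],[-0.089,0,-0.002],[-0.089,0,-0.002],[-0.089,0,-0.002],[-0.089,0,-0.002],[-0.089,0,-0.002],[-0.089,0,-0.002],[-0.089,0,-0.002],[-0.089,0,-0.002]]' --hand '[1,1,1,1,1,1,1,1,1,1,1]'

```text
time: 25.73
tool_pos: [524.7, -160.3, 8.7]
tcp_rot: [-58.1, 0.1, -89.9]
ft_force: [0.2, -0.5, -1.0]
finger_gap: 85.2
```

```bash
python3 - <<'E'
from h import *
from cups import cups
st(); d=snap('scene','s11.png'); cups(d); d=snap('side','s11b.png');cups(d)
f=cv2.imread('pics/s11.png')[180:330,200:440]; g=cv2.imread('pics/s11b.png')[180:330,230:470]
cv2.imwrite('pics/s11c.png',np.hstack([cv2.resize(a,None,fx=1.66,fy=1.66,interpolation=cv2.INTER_CUBIC) for a in(f,g)]))
E
```

```text
{'time': 25.7, 'joint_pos': [-33.9, -8.6, 133.2, 33.3, 32.6, 31.4], 'tool_pos': [524.7, -160.3, 8.7], 'tcp_rot': [-58.1, 0.1, -89.9], 'ft_force': [0.2, -0.5, -1.0], 'finger_gap': 85.2}
green [274. 247.] 847 all [[531.0, -161.8], [58.3, 101.6], 89.5] z [ 4.9 62.1]
   top [[530.9, -160.7], [101.1, 33.0], 0.0] 332
green [425. 252.] 475 all [[779.8, 92.0], [49.6, 29.9], 42.9] z [ 81.  136.8]
   top [[779.8, 92.0], [49.6, 29.9], 42.9] 475
orange [317. 226.] 598 all [[539.8, 72.3], [47.9, 99.4], 89.1] z [18.7 61.4]
   top [[539.8, 75.6], [26.8, 98.3], 87.6] 147
green [388. 189.] 247 all [[762.4, 83.8], [28.6, 44.0], 67.6] z [ 80. 135.]
   top [[762.4, 83.8], [28.6, 44.0], 67.6] 247
```

View pics/s11c.png

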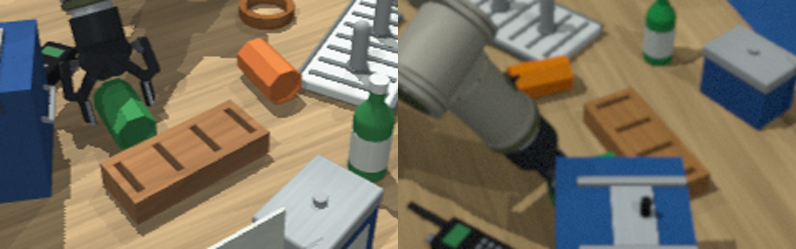

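Emit:
move_arm --linear '[[0,0,0],[0,0,0],[0,0,0],[0,0,0],[0,0,0],[0,0,0]]' --twist '[[0,0,0],[0,0,0],[0,0,0],[0,0,0],[0,0,0],[0,0,0]]' --hand '[0,0,-0.2,-0.2,-0.2,-0.2]' --force 40

```text
time: 26.33
tool_pos: [525.9, -161.6, 11.6]
tcp_rot: [-57.9, -0.1, -90.0]
ft_force: [-5.6, -0.3, 7.3]
finger_gap: 59.2
```

```bash
python3 - <<'E'
from arm import *
st(); j=r.sense()['joint_pos']
for q,psi,t in(((505,-160,150),-90,32),((520,-60,330),-90,-10),((540,60,330),-95,-40),((480,380,330),-105,-58),((458.3,408.3,205),-105,-58)):
    b=ik(np.array(q),psi,t,j); print(q,t,b); j=b[0]
rel((510,-160,200),-90,20)
E
```

```text
{'time': 26.3, 'joint_pos': [-33.9, -9.0, 133.2, 33.3, 32.7, 31.4], 'tool_pos': [525.9, -161.6, 11.6], 'tcp_rot': [-57.9, -0.1, -90.0], 'ft_force': [-5.6, -0.3, 7.3], 'finger_gap': 59.2}
(505, -160, 150) 32 (array([-35.6, -29.2, 131.8,  22.8,  52.7,  44.5]), np.float64(0.0), np.float64(0.0))
(520, -60, 330) -10 (array([-10.9,   4.3,  79.1,  -2. , 106.5,  78.7]), np.float64(0.0), np.float64(0.0))
(540, 60, 330) -40 (array([ -0.9,  35.8,  48.6,   3.8, 135.4,  95.9]), np.float64(0.0), np.float64(0.0))
(480, 380, 330) -58 (array([ 17.5,  48.7,  38.8,  42.4, 137.4, 142.6]), np.float64(0.0), np.float64(0.0))
(458.3, 408.3, 205) -58 (array([ 19.9,  51.2,  48.2,  37.3, 126.9, 134.8]), np.float64(0.0), np.float64(0.0))
lin [-0.0046, -0.56, 0.2892] tw [-0.1349, 0.0008, 0.0007] rows 5.0 2.0
```

Gripped (gap 59). Lift.

Emit:
move_arm --linear '[[0,-0.08,0.05],[0,-0.2,0.1],[0,-0.32,0.16],[-0.004,-0.45,0.22],[-0.004,-0.56,0.289],[-0.004,-0.56,0.289],[-0.004,-0.56,0.289]]' --twist '[[0,0,0],[0,0,0],[-0.03,0,0],[-0.08,0,0],[-0.134,0,0],[-0.134,0,0],[-0.134,0,0]]' --hand '[-0.2,-0.2,-0.2,-0.2,-0.2,-0.2,-0.2]'

```text
time: 26.92
tool_pos: [513.1, -161.4, 206.0]
tcp_rot: [-69.4, -0.4, -89.9]
ft_force: [0.5, 0.5, -2.5]
finger_gap: 59.5
```

```bash
python3 - <<'E'
from h import *
st(); rel((520,-60,330),-90,-10); rel((540,60,330),-95,-40);rel((530,0,330),-92,-35)
E
```

```text
{'time': 26.9, 'joint_pos': [-29.6, -20.8, 116.4, 10.6, 66.5, 57.6], 'tool_pos': [513.1, -161.4, 206.0], 'tcp_rot': [-69.4, -0.4, -89.9], 'ft_force': [0.5, 0.5, -2.5], 'finger_gap': 59.5}
lin [-0.3354, -0.3807, 0.168] tw [-0.3395, 0.0015, 0.004] rows 4.0 5.0
lin [-0.7353, -0.3594, 0.232] tw [-0.6725, 0.0579, 0.0142] rows 7.0 9.0
lin [-0.5353, -0.37, 0.2] tw [-0.6172, 0.0236, 0.0072] rows 5.0 8.0
```

Emit:
move_arm --linear '[[-0.08,-0.1,0.04],[-0.17,-0.2,0.08],[-0.25,-0.3,0.12],[-0.335,-0.38,0.168],[-0.44,-0.375,0.19],[-0.54,-0.37,0.2],[-0.64,-0.365,0.215],[-0.735,-0.36,0.232],[-0.735,-0.36,0.232],[-0.735,-0.36,0.232],[-0.735,-0.36,0.232],[-0.735,-0.36,0.232]]' --twist '[[-0.07,0,0],[-0.14,0,0],[-0.21,0,0],[-0.28,0,0],[-0.35,0.01,0],[-0.42,0.02,0.005],[-0.49,0.03,0.01],[-0.56,0.04,0.01],[-0.63,0.05,0.012],[-0.672,0.058,0.014],[-0.672,0.058,0.014],[-0.672,0.058,0.014]]' --hand '[-0.2,-0.2,-0.2,-0.2,-0.2,-0.2,-0.2,-0.2,-0.2,-0.2,-0.2,-0.2]'

```text
time: 27.92
tool_pos: [539.8, 59.6, 326.4]
tcp_rot: [-130.2, 0.0, -95.0]
ft_force: [-0.1, -0.3, -0.9]
finger_gap: 59.4
```

```bash
python3 - <<'E'
from arm import *
st(); rel((470,340,300),-105,-58); rel((458,350,260),-105,-58); rel((458.3,408.3,205),-105,-58)
# pegs from side + scene now, each with visible face
for n in('scene','side'):
    d=snap(n,n+'12.png'); W=cloud(d); H=cv2.cvtColor(d['frame'],cv2.COLOR_RGB2HSV)
    z=W[...,2]; k=(z>100)&(z<118)&(H[...,1]<70)&(W[...,0]>430)&(W[...,0]<650)&(W[...,1]>150)&(W[...,1]<450)
    N,l,s,c=cv2.connectedComponentsWithStats(k.astype(np.uint8))
    for i in range(1,N):
        if s[i,4]>8:
            # fit circle of 14 mm radius to near-vertical sides
            w=W[l==i]; m=w[w[:,2]<103][:,:2] if (w[:,2]<103).sum()>5 else w[:,:2]
            t=w[w[:,2]>112][:,:2]; print(n,s[i,4],'mean',w.mean(0).round(1),'top',t.mean(0).round(1) if len(t) else None)
E
```

```text
{'time': 27.9, 'joint_pos': [-0.9, 36.0, 48.9, 3.8, 135.2, 95.8], 'tool_pos': [539.8, 59.6, 326.4], 'tcp_rot': [-130.2, 0.0, -95.0], 'ft_force': [-0.1, -0.3, -0.9], 'finger_gap': 59.4}
lin [-0.9107, 0.2695, -0.1825] tw [-0.1975, 0.073, 0.0842] rows 7.0 3.0
lin [-0.9404, 0.399, -0.1291] tw [-0.1975, 0.073, 0.0842] rows 8.0 3.0
lin [-1.134, 0.5494, -0.023] tw [-0.1975, 0.073, 0.0842] rows 10.0 3.0
scene 57 mean [481.8 404.8 108.4] top [479.4 408.4]
scene 66 mean [543.4 308.2 108.5] top [539.7 312.1]
scene 79 mean [605.4 212.  108.7] top [602.2 214.2]
side 43 mean [473.9 401.4 108.2] top [475.4 402.1]
side 49 mean [535.8 304.9 107.6] top [535.6 307.6]
side 54 mean [597.4 208.8 107.4] top [598.4 209.4]
```

Emit:
move_arm --linear '[[-0.12,0.02,-0.02],[-0.25,0.06,-0.05],[-0.91,0.27,-0.182],[-0.91,0.27,-0.182],[-0.91,0.27,-0.182],[-0.91,0.27,-0.182],[-0.91,0.27,-0.182],[-0.91,0.27,-0.182],[-0.91,0.27,-0.182],[-0.91,0.27,-0.182]]' --twist '[[-0.05,0.02,0.02],[-0.12,0.04,0.05],[-0.197,0.073,0.084],[-0.197,0.073,0.084],[-0.197,0.073,0.084],[-0.197,0.073,0.084],[-0.197,0.073,0.084],[-0.197,0.073,0.084],[-0.197,0.073,0.084],[-0.197,0.073,0.084]]' --hand '[-0.2,-0.2,-0.2,-0.2,-0.2,-0.2,-0.2,-0.2,-0.2,-0.2]'

```text
time: 28.85
tool_pos: [470.0, 339.8, 305.3]
tcp_rot: [-147.3, 0.2, -105.0]
ft_force: [0.2, -0.3, -1.7]
finger_gap: 59.5
```

```bash
cat > cup_in_hand.py <<'E'
from h import *
import sys
def held(lo,hi,save=None):
    s=r.sense(); tp=s['tool_pos']
    for n in('scene','side'):
        d=snap(n,f'{save}_{n}.png' if save else None); W=cloud(d); H=cv2.cvtColor(d['frame'],cv2.COLOR_RGB2HSV)
        k=(H[...,0]>=lo)&(H[...,0]<=hi)&(H[...,1]>130)&(np.linalg.norm(W-tp,axis=-1)<150)
        w=W[k]
        if len(w)<20: print(n,'few',len(w)); continue
        print(n,len(w),'z',np.percentile(w[:,2],[1,99]).round(1))
        for z0 in np.arange(np.percentile(w[:,2],3),np.percentile(w[:,2],97),15):
            m=w[abs(w[:,2]-z0)<6]; 
            if len(m)>8: print('   z',z0.round(),'mean',m.mean(0)[:2].round(1),'x',np.percentile(m[:,0],[2,98]).round(),'y',np.percentile(m[:,1],[2,98]).round())
E
python3 - <<'E'
from cup_in_hand import *
st(); held(50,80,'h13'); rel((457.6,410,215),-105,-58); rel((457.6,410,86),-105,-58)
E
```

```text
{'time': 28.8, 'joint_pos': [15.1, 44.1, 47.9, 36.8, 135.1, 135.2], 'tool_pos': [470.0, 339.8, 305.3], 'tcp_rot': [-147.3, 0.2, -105.0], 'ft_force': [0.2, -0.3, -1.7], 'finger_gap': 59.5}
scene 591 z [256.3 353.1]
   z 258.0 mean [504. 316.] x [475. 521.] y [303. 342.]
   z 273.0 mean [505.1 318. ] x [473. 521.] y [303. 347.]
   z 288.0 mean [504.8 317.7] x [475. 520.] y [303. 348.]
   z 303.0 mean [506.8 319.3] x [479. 520.] y [303. 348.]
   z 318.0 mean [512.4 323.6] x [494. 520.] y [307. 345.]
   z 348.0 mean [475.1 328.1] x [457. 493.] y [305. 355.]
side 614 z [253.1 352. ]
   z 255.0 mean [484.4 307.9] x [459. 509.] y [299. 322.]
   z 270.0 mean [481.4 307.1] x [460. 509.] y [298. 322.]
   z 285.0 mean [482.6 308. ] x [459. 511.] y [297. 325.]
   z 300.0 mean [484.4 308.5] x [459. 509.] y [298. 325.]
   z 315.0 mean [461.1 317.7] x [458. 465.] y [310. 323.]
   z 330.0 mean [474.3 310.8] x [457. 528.] y [270. 362.]
   z 345.0 mean [486.9 322.9] x [459. 518.] y [298. 355.]
lin [-0.2174, 0.2495, 0.1961] tw [-0.0066, 0.0009, -0.0018] rows 3.0 1.0
lin [-0.2163, 0.4811, 0.5584] tw [-0.0066, 0.0009, -0.0018] rows 6.0 1.0
```

```bash
python3 -c "
from h import *
rel((457.6,412,215),-105,-58); rel((457.6,412,175),-105,-58);rel((457.6,412,130),-105,-58); rel((457.6,412,86),-105,-58)"
```

```text
lin [-0.2239, 0.251, 0.1952] tw [-0.0066, 0.0009, -0.0018] rows 3.0 1.0
lin [-0.2235, 0.3228, 0.3075] tw [-0.0066, 0.0009, -0.0018] rows 4.0 1.0
lin [-0.2231, 0.4036, 0.4339] tw [-0.0066, 0.0009, -0.0018] rows 5.0 1.0
lin [-0.2227, 0.4826, 0.5575] tw [-0.0066, 0.0009, -0.0018] rows 6.0 1.0
```

Emit:
move_arm --linear '[[-0.08,0.08,0.06],[-0.15,0.16,0.12],[-0.224,0.251,0.195],[-0.224,0.251,0.195],[-0.224,0.251,0.195],[-0.224,0.287,0.251],[-0.224,0.323,0.307],[-0.224,0.323,0.307],[-0.224,0.323,0.307]]' --twist '[[-0.003,0,0],[-0.006,0,0],[-0.006,0,0],[-0.006,0,0],[-0.006,0,0],[-0.006,0,0],[-0.006,0,0],[-0.006,0,0],[-0.006,0,0]]' --hand '[-0.2,-0.2,-0.2,-0.2,-0.2,-0.2,-0.2,-0.2,-0.2]'

```text
time: 29.7
tool_pos: [457.4, 411.0, 173.7]
tcp_rot: [-148.1, 0.0, -105.2]
ft_force: [0.5, -0.5, -0.8]
finger_gap: 59.2
```

```bash
python3 - <<'E'
from cup_in_hand import *
st(); held(50,80,'h14'); rel((457.6,412,130),-105,-58); rel((457.6,412,86),-105,-58)
f=cv2.imread('pics/h14_scene.png')[90:290,340:500]; g=cv2.imread('pics/h14_side.png')[80:280,180:340]
cv2.imwrite('pics/h14c.png',np.hstack([cv2.resize(a,None,fx=2.4,fy=2.4,interpolation=cv2.INTER_CUBIC) for a in(f,g)]))
E
```

```text
{'time': 29.7, 'joint_pos': [20.0, 52.9, 48.9, 36.6, 124.8, 133.3], 'tool_pos': [457.4, 411.0, 173.7], 'tcp_rot': [-148.1, 0.0, -105.2], 'ft_force': [0.5, -0.5, -0.8], 'finger_gap': 59.2}
scene 502 z [122.6 221.9]
   z 125.0 mean [490.4 387.4] x [458. 506.] y [375. 409.]
   z 140.0 mean [492.  388.7] x [461. 508.] y [373. 415.]
   z 155.0 mean [491.7 388.2] x [459. 507.] y [374. 411.]
   z 170.0 mean [494.2 389. ] x [468. 508.] y [374. 415.]
   z 185.0 mean [498.6 389.9] x [486. 507.] y [375. 409.]
   z 215.0 mean [468.9 397.8] x [451. 486.] y [374. 425.]
side 502 z [123.6 223.1]
   z 126.0 mean [469.8 379.7] x [448. 496.] y [370. 395.]
   z 141.0 mean [472.4 380. ] x [449. 497.] y [371. 395.]
   z 156.0 mean [471.1 379.1] x [447. 498.] y [371. 393.]
   z 171.0 mean [474.8 380.7] x [446. 497.] y [370. 396.]
   z 186.0 mean [448.3 390.4] x [445. 453.] y [383. 395.]
   z 201.0 mean [463.9 386.3] x [447. 514.] y [361. 437.]
   z 216.0 mean [475.  395.8] x [449. 506.] y [371. 426.]
lin [0.0, 0.0823, 0.1285] tw [-0.0007, 0.0009, -0.0023] rows 2.0 1.0
lin [0.0005, 0.1601, 0.2527] tw [-0.0007, 0.0009, -0.0023] rows 3.0 1.0
```

View pics/h14c.png

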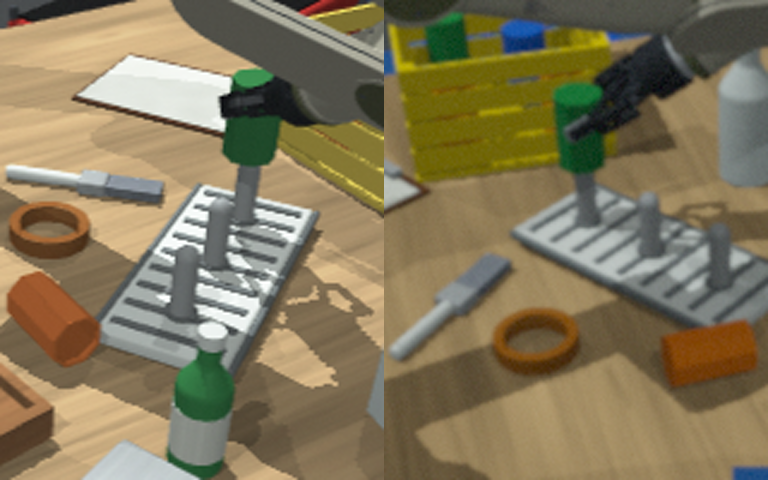

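Emit:
move_arm --linear '[[0,0.04,0.064],[0,0.082,0.128],[0,0.12,0.19],[0,0.15,0.235],[0,0.163,0.258],[0,0.163,0.258],[0,0.163,0.258],[0,0.163,0.258],[0,0.163,0.258],[0,0.163,0.258],[0,0.163,0.258]]' --twist '[[0,0,0],[0,0,0],[0,0,0],[0,0,0],[0,0,0],[0,0,0],[0,0,0],[0,0,0],[0,0,0],[0,0,0],[0,0,0]]' --hand '[-0.2,-0.2,-0.2,-0.2,-0.2,-0.2,-0.2,0.5,0.8,0.8,0.8]'

```text
time: 30.72
tool_pos: [457.9, 412.2, 84.6]
tcp_rot: [-147.9, 0.2, -105.1]
ft_force: [0.6, 0.6, -1.3]
finger_gap: 76.9
```

```bash
python3 - <<'E'
from cup_in_hand import *
st(); held(50,80)
E
```

```text
{'time': 30.7, 'joint_pos': [20.1, 59.0, 49.0, 34.3, 119.5, 129.0], 'tool_pos': [457.9, 412.2, 84.6], 'tcp_rot': [-147.9, 0.2, -105.1], 'ft_force': [0.6, 0.6, -1.3], 'finger_gap': 76.9}
scene 373 z [ 34.7 132.6]
   z 36.0 mean [501.2 394.4] x [490. 507.] y [380. 413.]
   z 51.0 mean [501.8 394.6] x [490. 509.] y [384. 413.]
   z 66.0 mean [496.6 391.8] x [461. 510.] y [379. 411.]
   z 81.0 mean [494.7 389.7] x [466. 508.] y [376. 415.]
   z 96.0 mean [503.2 393.6] x [492. 509.] y [381. 408.]
   z 126.0 mean [469.8 397.8] x [450. 487.] y [375. 423.]
side 469 z [ 31.6 132.1]
   z 34.0 mean [472.8 379.7] x [450. 497.] y [372. 388.]
   z 49.0 mean [472.1 380.4] x [449. 498.] y [372. 392.]
   z 64.0 mean [471.9 380.1] x [449. 499.] y [371. 395.]
   z 79.0 mean [467.2 381.1] x [448. 495.] y [370. 396.]
   z 94.0 mean [450.7 387.2] x [447. 456.] y [380. 397.]
   z 109.0 mean [470.4 386.1] x [448. 515.] y [343. 440.]
   z 124.0 mean [476.3 395.7] x [449. 503.] y [368. 433.]
```

Emit:
move_arm --linear '[[0,-0.06,0],[0,-0.15,0],[0,-0.27,0],[0,-0.4,0],[0,-0.55,-0.1],[0,-0.7,-0.25],[0,-0.7,-0.25],[0,-0.7,-0.25]]' --twist '[[0,0,0],[0,0,0],[0,0,0],[0,0,0],[0,0,0],[0.05,0,0],[0.05,0,0],[0.05,0,0]]' --hand '[1,1,1,1,1,1,1,1]'

```text
time: 31.48
tool_pos: [574.1, 381.2, 269.0]
tcp_rot: [-145.0, -1.0, -106.9]
ft_force: [0.7, -0.4, -1.8]
finger_gap: 85.5
```

```bash
cat > orange.py <<'E'
from h import *
def orange(n,save=None):
    d=snap(n,save); W=cloud(d); H=cv2.cvtColor(d['frame'],cv2.COLOR_RGB2HSV)
    k=(H[...,0]>=2)&(H[...,0]<=20)&(H[...,1]>180)&(W[...,0]>440)&(W[...,0]<640)&(W[...,1]>0)&(W[...,1]<150)&(W[...,2]>8)
    N,l,s,c=cv2.connectedComponentsWithStats(k.astype(np.uint8))
    if N<2: print(n,'none'); return
    i=1+s[1:,4].argmax(); w=W[l==i]; t=w[w[:,2]>56]
    print(n,s[i,4],'all',[np.round(q,1).tolist() for q in cv2.minAreaRect(w[:,:2].astype(np.float32))],'z',np.percentile(w[:,2],[2,98]).round(1),'x',np.percentile(w[:,0],[1,99]).round(1),'y',np.percentile(w[:,1],[1,99]).round(1))
    if len(t)>20:print('   top',[np.round(q,1).tolist() for q in cv2.minAreaRect(t[:,:2].astype(np.float32))],len(t))
E
python3 - <<'E'
from orange import *
st(); orange('scene'); orange('side')
from arm import ik
j=r.sense()['joint_pos']
for q,psi,t in(((480,350,330),-100,-30),((480,84,300),-90,0),((470,84,230),-90,30)):
    b=ik(np.array(q),psi,t,j); print(q,t,b); j=b[0]; rel(q,psi,t)
E
```

```text
{'time': 31.5, 'joint_pos': [15.9, 75.3, 1.4, 47.4, 143.8, 152.3], 'tool_pos': [574.1, 381.2, 269.0], 'tcp_rot': [-145.0, -1.0, -106.9], 'ft_force': [0.7, -0.4, -1.8], 'finger_gap': 85.5}
scene 665 all [[544.0, 82.4], [60.9, 100.5], 89.9] z [ 9.5 62.1] x [495.8 592.8] y [ 53.1 111.5]
   top [[544.1, 80.8], [34.3, 100.8], 89.3] 239
side 771 all [[540.4, 70.1], [48.4, 102.4], 86.4] z [16.3 61.4] x [490.6 589.5] y [48.9 94.8]
   top [[540.0, 77.9], [35.8, 98.8], 89.8] 206
(480, 350, 330) -30 (array([ 21.8,  28.1,  55.3,  18. , 121.4, 127.8]), np.float64(0.0), np.float64(0.0))
lin [0.2033, 0.1107, -0.3044] tw [0.2707, -0.0587, -0.0477] rows 3.0 4.0
(480, 84, 300) 0 (array([  3.9, -11.3,  96.5,  -0. ,  94.8,  93.9]), np.float64(0.0), np.float64(0.0))
lin [1.0517, -0.0355, -0.0699] tw [0.6003, -0.1738, -0.0845] rows 8.0 8.0
(470, 84, 230) 30 (array([  6.4, -44.9, 132. ,  -3.6,  63.1,  97.2]), np.float64(0.0), np.float64(0.0))
lin [1.0598, 0.1264, 0.1012] tw [0.9309, -0.2002, -0.0387] rows 8.0 12.0
```

Emit:
move_arm --linear '[[0.06,0.03,-0.1],[0.13,0.07,-0.2],[0.203,0.11,-0.3],[0.4,0.08,-0.25],[0.6,0.04,-0.2],[1,-0.03,-0.08],[1,-0.03,-0.08],[1,-0.03,-0.08],[1,-0.03,-0.08],[1,-0.03,-0.08],[1,-0.03,-0.08],[1,-0.03,-0.08]]' --twist '[[0.07,-0.015,-0.01],[0.14,-0.03,-0.02],[0.2,-0.045,-0.035],[0.27,-0.059,-0.048],[0.34,-0.08,-0.055],[0.6,-0.174,-0.085],[0.6,-0.174,-0.085],[0.6,-0.174,-0.085],[0.6,-0.174,-0.085],[0.6,-0.174,-0.085],[0.6,-0.174,-0.085],[0.6,-0.174,-0.085]]' --hand '[1,1,1,1,1,1,1,1,1,1,1,1]'

```text
time: 32.58
tool_pos: [476.6, 94.5, 300.6]
tcp_rot: [-89.7, -0.3, -90.0]
ft_force: [-1.1, 0.5, -0.8]
finger_gap: 85.0
```

```bash
python3 - <<'E'
from orange import *
from arm import ik
st(); orange('wrist')
th=60; c,s=np.cos(np.radians(th)),np.sin(np.radians(th)); j=r.sense()['joint_pos']
p0=np.array([492.5+32,80.8,30]); dr=np.array([c,0,-s])
for back in(140,100,70,0):
    q=p0+(24-back)*dr; b=ik(q,-90,90-th,j); j=b[0]; print('orange',back,q.round(1),b); rel(q,-90,90-th)
E
```

```text
{'time': 32.6, 'joint_pos': [5.4, -11.7, 96.8, -0.3, 94.7, 95.4], 'tool_pos': [476.6, 94.5, 300.6], 'tcp_rot': [-89.7, -0.3, -90.0], 'ft_force': [-1.1, 0.5, -0.8], 'finger_gap': 85.0}
wrist 3276 all [[542.6, 83.9], [59.2, 99.8], 89.4] z [44.6 62.6] x [493.7 591.2] y [ 55.  112.5]
   top [[542.6, 83.8], [36.9, 99.9], 89.7] 2046
orange 140 [466.5  80.8 130.5] (array([  5.9, -41.9, 140.8,  -3.8,  51.3,  97.5]), np.float64(0.0), np.float64(0.0))
lin [0.0531, 0.5705, -0.0412] tw [0.3315, -0.0008, 0.0016] rows 5.0 5.0
orange 100 [486.5  80.8  95.8] (array([  5.5, -33.5, 139.7,  -4. ,  43.9,  97.6]), np.float64(0.0), np.float64(0.0))
lin [0.0527, 0.6861, 0.0251] tw [0.3315, -0.0008, 0.0016] rows 5.0 5.0
orange 70 [501.5  80.8  69.8] (array([  5.3, -26.8, 138.5,  -4.2,  38.5,  97.9]), np.float64(0.0), np.float64(0.0))
lin [0.0524, 0.7729, 0.0749] tw [0.3315, -0.0008, 0.0016] rows 6.0 5.0
orange 0 [536.5  80.8   9.2] (array([  4.8, -10.8, 134.1,  -5.3,  26.8,  98.8]), np.float64(0.0), np.float64(0.0))
lin [0.0518, 0.9753, 0.191] tw [0.3315, -0.0008, 0.0016] rows 8.0 5.0
```

Emit:
move_arm --linear '[[0.02,0.11,-0.03],[0.046,0.25,-0.04],[0.046,0.38,-0.041],[0.046,0.5,-0.041],[0.046,0.57,-0.041],[0.046,0.57,-0.041],[0.046,0.686,0.025],[0.046,0.773,0.075],[0.046,0.87,0.13],[0.046,0.94,0.171],[0.046,0.973,0.19],[0.046,0.973,0.19]]' --twist '[[0.06,0,0],[0.14,0,0],[0.21,0,0],[0.28,0,0],[0.331,0,0],[0.331,0,0],[0.331,0,0],[0.331,0,0],[0.331,0,0],[0.331,0,0],[0.331,0,0],[0.331,0,0]]' --hand '[1,1,1,1,1,1,1,1,1,1,1,1]'

```text
time: 33.63
tool_pos: [538.0, 82.7, 8.9]
tcp_rot: [-60.3, -0.1, -90.1]
ft_force: [0.1, -0.2, -0.1]
finger_gap: 85.5
```

```bash
python3 - <<'E'
from orange import *
st(); orange('scene'); rel((536.5,82.5,9.5),-90,30)
E
```

```text
{'time': 33.6, 'joint_pos': [5.2, -10.1, 133.5, -6.0, 27.2, 99.9], 'tool_pos': [538.0, 82.7, 8.9], 'tcp_rot': [-60.3, -0.1, -90.1], 'ft_force': [0.1, -0.2, -0.1], 'finger_gap': 85.5}
scene 578 all [[543.9, 81.1], [100.0, 60.4], 2.0] z [ 9.  61.8] x [495.4 592.9] y [ 52.9 111.6]
   top [[544.3, 80.1], [98.7, 32.7], 0.5] 154
lin [0.0009, -0.0007, -0.0054] tw [0.0027, -0.0006, 0.0019] rows 1.0 1.0
```

Close, then lift as before.

Emit:
move_arm --linear '[[0,0,0],[0,0,0],[0,0,0],[0,0,0],[0,0,0],[0,-0.08,0.05],[0,-0.2,0.1],[0,-0.32,0.16],[0,-0.45,0.22],[0,-0.57,0.29],[0,-0.57,0.29],[0,-0.57,0.29]]' --twist '[[0,0,0],[0,0,0],[0,0,0],[0,0,0],[0,0,0],[0,0,0],[0,0,0],[-0.03,0,0],[-0.08,0,0],[-0.134,0,0],[-0.134,0,0],[-0.134,0,0]]' --hand '[0,0,-0.2,-0.2,-0.2,-0.2,-0.2,-0.2,-0.2,-0.2,-0.2,-0.2]' --force 40

```text
time: 34.68
tool_pos: [532.0, 83.3, 208.0]
tcp_rot: [-71.8, -0.1, -90.2]
ft_force: [-0.1, -0.5, -2.2]
finger_gap: 59.3
```

```bash
python3 - <<'E'
from arm import *
st(); j=r.sense()['joint_pos']
# place peg M, psi -100, tilt -60 ; cup axis = TCP + 24*(zt*sin60)
zt=np.array([np.sin(np.radians(100)),np.cos(np.radians(100))]); P=np.array([538.5,309.]); T=P-24*.866*zt; print('T',T)
for q,psi,t in(((530,95,330),-90,-15),((530,160,330),-95,-45),((*T,320),-100,-60),((*T,170),-100,-60),((*T,83),-100,-60)):
    b=ik(np.array(q),psi,t,j); print(np.round(q),t,b); j=b[0]; rel(q,psi,t)
E
```

```text
{'time': 34.7, 'joint_pos': [4.5, -19.3, 114.6, -1.7, 66.6, 95.0], 'tool_pos': [532.0, 83.3, 208.0], 'tcp_rot': [-71.8, -0.1, -90.2], 'ft_force': [-0.1, -0.5, -2.2], 'finger_gap': 59.3}
T [518.03175566 312.60910372]
[530  95 330] -15 (array([  4. ,  11.4,  72. ,   1.1, 111.6,  94.3]), np.float64(0.0), np.float64(0.0))
lin [-0.0383, -0.3885, 0.1206] tw [-0.3689, -0.0017, 0.001] rows 3.0 5.0
[530 160 330] -45 (array([  6.2,  40.7,  44. ,  12.2, 139.1, 107.2]), np.float64(0.0), np.float64(0.0))
lin [-0.255, -0.389, 0.1202] tw [-0.7019, 0.0549, 0.0141] rows 4.0 9.0
[518. 313. 320.] -60 (array([ 13.9,  57.2,  28.1,  39. , 146.1, 136.4]), np.float64(0.0), np.float64(0.0))
lin [-0.7636, -0.3709, 0.0708] tw [-0.8667, 0.1102, 0.0432] rows 7.0 11.0
[518. 313. 170.] -60 (array([ 13.9,  62.4,  35.5,  30.2, 135.7, 125.1]), np.float64(0.0), np.float64(0.0))
lin [-0.7643, 0.1041, -0.0854] tw [-0.8667, 0.1102, 0.0432] rows 6.0 11.0
[518. 313.  83.] -60 (array([ 13.9,  68.3,  35.2,  27.6, 130.8, 121.3]), np.float64(0.0), np.float64(0.0))
lin [-0.7647, 0.3796, -0.176] tw [-0.8667, 0.1102, 0.0432] rows 7.0 11.0
```

Emit:
move_arm --linear '[[-0.01,-0.12,0.04],[-0.025,-0.25,0.08],[-0.038,-0.388,0.12],[-0.1,-0.389,0.12],[-0.18,-0.389,0.12],[-0.255,-0.389,0.12],[-0.34,-0.386,0.11],[-0.42,-0.383,0.1],[-0.5,-0.38,0.095],[-0.6,-0.376,0.085],[-0.7,-0.372,0.075],[-0.764,-0.371,0.071]]' --twist '[[-0.07,0,0],[-0.14,0,0],[-0.21,0,0],[-0.28,0,0],[-0.35,0.01,0.001],[-0.43,0.015,0.005],[-0.51,0.025,0.008],[-0.58,0.035,0.01],[-0.65,0.045,0.013],[-0.72,0.06,0.02],[-0.8,0.085,0.03],[-0.866,0.11,0.043]]' --hand '[-0.2,-0.2,-0.2,-0.2,-0.2,-0.2,-0.2,-0.2,-0.2,-0.2,-0.2,-0.2]'

```text
time: 35.68
tool_pos: [516.8, 315.3, 317.9]
tcp_rot: [-150.4, -0.1, -99.9]
ft_force: [0.4, 2.3, -1.7]
finger_gap: 59.1
```

```bash
cat > pm.py <<'E'
from cup_in_hand import *
st(); held(2,20)
T=[518,312.6]
for z in(215,172,130,83): rel((*T,z),-100,-60)
E
python3 pm.py
```

```text
{'time': 35.7, 'joint_pos': [14.1, 57.6, 27.9, 39.3, 146.2, 136.8], 'tool_pos': [516.8, 315.3, 317.9], 'tcp_rot': [-150.4, -0.1, -99.9], 'ft_force': [0.4, 2.3, -1.7], 'finger_gap': 59.1}
scene 574 z [268.2 360.9]
   z 270.0 mean [549.6 294.5] x [519. 565.] y [280. 322.]
   z 285.0 mean [549.8 294.9] x [519. 565.] y [280. 326.]
   z 300.0 mean [549.8 294.6] x [518. 566.] y [280. 323.]
   z 315.0 mean [552.7 295.6] x [526. 565.] y [280. 326.]
   z 330.0 mean [559.5 301.7] x [548. 565.] y [285. 320.]
   z 345.0 mean [562.6 281.2] x [516. 591.] y [270. 297.]
side 600 z [255.8 356.4]
   z 258.0 mean [525.6 288.6] x [500. 555.] y [279. 305.]
   z 273.0 mean [524.  287.7] x [501. 555.] y [278. 302.]
   z 288.0 mean [525.9 288.2] x [501. 556.] y [278. 305.]
   z 303.0 mean [526.3 288.6] x [501. 557.] y [277. 302.]
   z 318.0 mean [508.3 295.7] x [502. 529.] y [280. 308.]
   z 333.0 mean [521.6 292.4] x [503. 575.] y [279. 341.]
   z 348.0 mean [530.1 288.4] x [504. 558.] y [276. 303.]
lin [0.0028, 0.1431, 0.2748] tw [0.0148, -0.0053, 0.002] rows 3.0 1.0
lin [0.0015, 0.2119, 0.4005] tw [0.0148, -0.0053, 0.002] rows 4.0 1.0
lin [0.0003, 0.279, 0.5233] tw [0.0148, -0.0053, 0.002] rows 5.0 1.0
lin [-0.0011, 0.3542, 0.6608] tw [0.0148, -0.0053, 0.002] rows 6.0 1.0
```

```bash
sed -i 's/T=\[518,312.6\]/T=[521,313]/; s/215,172,130,83/215,195,130,93/' pm.py; python3 pm.py | grep lin
```

```text
lin [-0.0049, 0.1583, 0.2969] tw [0.002, -0.0014, 0.0014] rows 3.0 1.0
lin [-0.0051, 0.1914, 0.3547] tw [0.002, -0.0014, 0.0014] rows 3.0 1.0
lin [-0.0058, 0.2992, 0.5427] tw [0.002, -0.0014, 0.0014] rows 5.0 1.0
lin [-0.0061, 0.3605, 0.6497] tw [0.002, -0.0014, 0.0014] rows 6.0 1.0
```

Emit:
move_arm --linear '[[-0.002,0.05,0.1],[-0.004,0.1,0.2],[-0.005,0.158,0.297],[-0.005,0.191,0.355],[-0.005,0.191,0.355],[-0.005,0.191,0.355]]' --twist '[[0,0,0],[0,0,0],[0.002,0,0],[0.002,0,0],[0.002,0,0],[0.002,0,0]]' --hand '[-0.2,-0.2,-0.2,-0.2,-0.2,-0.2]'

```text
time: 36.38
tool_pos: [521.3, 312.4, 197.2]
tcp_rot: [-149.9, -0.1, -99.9]
ft_force: [0.5, 0.9, -0.9]
finger_gap: 59.6
```

```bash
sed -i "s/held(2,20)/held(2,20,'h15')/" pm.py; python3 pm.py; python3 - <<'E'
import cv2,numpy as np
f=cv2.imread('pics/h15_scene.png')[90:290,340:500]; g=cv2.imread('pics/h15_side.png')[80:280,200:360]
cv2.imwrite('pics/h15c.png',np.hstack([cv2.resize(a,None,fx=2.4,fy=2.4,interpolation=cv2.INTER_CUBIC) for a in(f,g)]))
E
```

```text
{'time': 36.4, 'joint_pos': [13.9, 61.6, 33.8, 31.2, 137.8, 126.8], 'tool_pos': [521.3, 312.4, 197.2], 'tcp_rot': [-149.9, -0.1, -99.9], 'ft_force': [0.5, 0.9, -0.9], 'finger_gap': 59.6}
scene 599 z [146.4 247.6]
   z 149.0 mean [553.9 292.4] x [522. 569.] y [278. 324.]
   z 164.0 mean [555.  293.2] x [521. 570.] y [277. 330.]
   z 179.0 mean [555.  292.2] x [524. 570.] y [278. 322.]
   z 194.0 mean [558.6 293.6] x [536. 570.] y [278. 318.]
   z 209.0 mean [566.1 297.3] x [559. 570.] y [270. 312.]
   z 224.0 mean [537.2 279.5] x [519. 592.] y [268. 285.]
   z 239.0 mean [541.2 286.7] x [511. 594.] y [276. 309.]
side 686 z [147.3 247.5]
   z 149.0 mean [530.7 285.6] x [507. 562.] y [273. 307.]
   z 164.0 mean [532.1 284. ] x [508. 562.] y [274. 310.]
   z 179.0 mean [532.3 284. ] x [508. 563.] y [273. 305.]
   z 194.0 mean [531.5 285.6] x [506. 564.] y [272. 301.]
   z 209.0 mean [514.4 291.2] x [506. 544.] y [264. 319.]
   z 224.0 mean [529.4 290.9] x [508. 582.] y [277. 339.]
   z 239.0 mean [537.7 299.7] x [507. 575.] y [273. 339.]
lin [0.0004, -0.0237, -0.0483] tw [-0.0034, 0.0001, 0.0009] rows 1.0 1.0
lin [0.0004, 0.0099, 0.0093] tw [-0.0034, 0.0001, 0.0009] rows 1.0 1.0
lin [0.0002, 0.1192, 0.1964] tw [-0.0034, 0.0001, 0.0009] rows 2.0 1.0
lin [0.0002, 0.1815, 0.3028] tw [-0.0034, 0.0001, 0.0009] rows 3.0 1.0
```

View pics/h15c.png

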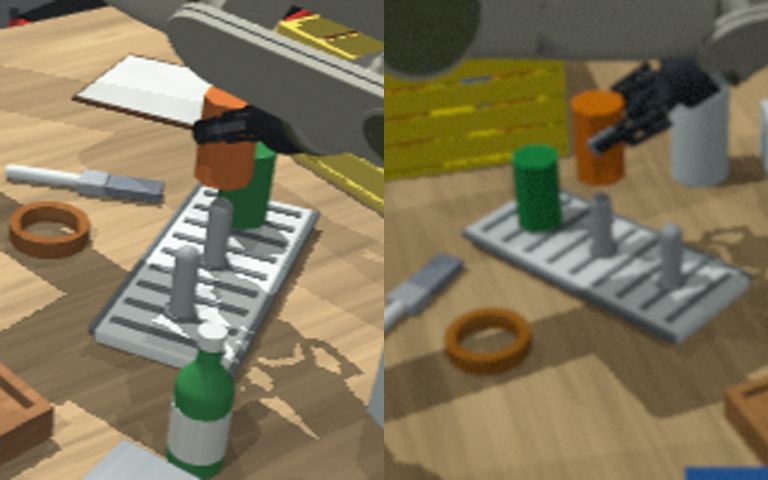

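Emit:
move_arm --linear '[[0,0.06,0.1],[0,0.12,0.197],[0,0.15,0.25],[0,0.182,0.303],[0,0.198,0.332],[0,0.198,0.332],[0,0.198,0.332],[0,0.198,0.332],[0,0.198,0.332],[0,0.198,0.332],[0,0.198,0.332]]' --twist '[[0,0,0],[0,0,0],[-0.003,0,0],[-0.003,0,0],[-0.003,0,0],[-0.003,0,0],[-0.003,0,0],[-0.003,0,0],[-0.003,0,0],[-0.003,0,0],[-0.003,0,0]]' --hand '[-0.2,-0.2,-0.2,-0.2,-0.2,-0.2,-0.2,0.5,0.8,0.8,0.8]'

```text
time: 37.4
tool_pos: [521.5, 313.2, 83.7]
tcp_rot: [-149.9, 0.0, -99.9]
ft_force: [0.4, 0.7, -1.2]
finger_gap: 77.1
```

```bash
python3 - <<'E'
from cup_in_hand import *
st(); held(2,20)
E
```

```text
{'time': 37.4, 'joint_pos': [13.9, 69.0, 33.9, 27.7, 131.2, 121.6], 'tool_pos': [521.5, 313.2, 83.7], 'tcp_rot': [-149.9, 0.0, -99.9], 'ft_force': [0.4, 0.7, -1.2], 'finger_gap': 77.1}
scene 447 z [ 32.  132.7]
   z 35.0 mean [563.  296.5] x [550. 570.] y [283. 316.]
   z 50.0 mean [563.9 296.9] x [551. 573.] y [282. 319.]
   z 65.0 mean [558.3 293.6] x [529. 572.] y [279. 322.]
   z 80.0 mean [564.2 296.9] x [546. 571.] y [280. 316.]
   z 110.0 mean [540.3 280.4] x [527. 580.] y [268. 289.]
   z 125.0 mean [540.  292.6] x [513. 565.] y [278. 313.]
side 584 z [ 29.7 131.8]
   z 33.0 mean [535.3 283.7] x [513. 561.] y [277. 296.]
   z 48.0 mean [532.9 283.5] x [510. 561.] y [275. 297.]
   z 63.0 mean [534.5 284. ] x [512. 563.] y [272. 301.]
   z 78.0 mean [520.8 287.8] x [508. 557.] y [276. 303.]
   z 93.0 mean [517.4 286.6] x [508. 540.] y [254. 303.]
   z 108.0 mean [537.3 291.1] x [511. 583.] y [276. 342.]
   z 123.0 mean [538.2 302.5] x [510. 569.] y [274. 338.]
```

Standing. Back out along the tool axis.

Emit:
move_arm --linear '[[0,-0.06,0],[0,-0.15,0],[0,-0.27,0],[0,-0.4,0],[0,-0.5,-0.08],[0.05,-0.55,-0.25],[0.1,-0.55,-0.45],[0.1,-0.55,-0.45],[0.1,-0.55,-0.45],[0.1,-0.55,-0.45]]' --twist '[[0,0,0],[0,0,0],[0,0,0],[0,0,0],[0.05,0,0],[0.12,0,0],[0.2,0,0],[0.2,0,0],[0.2,0,0],[0.2,0,0]]' --hand '[1,1,1,1,1,1,1,1,1,1]'

```text
time: 38.33
tool_pos: [589.8, 270.4, 293.8]
tcp_rot: [-131.2, 0.3, -99.8]
ft_force: [0.1, 0.2, 3.2]
finger_gap: 85.3
```

```bash
python3 - <<'E'
from h import *
st(); b=np.array([498.9,-369.5]); a=np.radians(-19.1); E={}
for n in('scene','side'):
    d=snap(n,n+'16.png'); W=cloud(d); H=cv2.cvtColor(d['frame'],cv2.COLOR_RGB2HSV); z=W[...,2]
    for nm,lo,hi,P in(('green',50,80,(477.4,405)),('orange',2,20,(538.5,309))):
        k=(H[...,0]>=lo)&(H[...,0]<=hi)&(H[...,1]>130)&(np.hypot(W[...,0]-P[0],W[...,1]-P[1])<60)&(z>20)&(z<150); w=W[k]; t=w[w[:,2]>128]
        print(n,nm,'z',np.percentile(w[:,2],[1,99]).round(1),'x',np.percentile(w[:,0],[1,99]).round(1),'y',np.percentile(w[:,1],[1,99]).round(1),'top',t.mean(0).round(1),cv2.minAreaRect(t[:,:2].astype(np.float32)))
    q=W[...,:2]-b; X=q@[np.cos(a),np.sin(a)]; Y=q@[-np.sin(a),np.cos(a)]
    k=(abs(X)<90)&(abs(Y)<40)&(z>198)&(z<222); 
    print('knob',X[k].mean().round(1),X[k].min().round(1),X[k].max().round(1))
    d0=dict(np.load(f'/tmp/{n}0.npz')); W=cloud(d0); z=W[...,2]; q=W[...,:2]-b; X=q@[np.cos(a),np.sin(a)]; Y=q@[-np.sin(a),np.cos(a)]; k=(abs(X)<90)&(abs(Y)<40)&(z>198)&(z<222); print('knob at start',X[k].mean().round(1),X[k].min().round(1),X[k].max().round(1))
E
```

```text
{'time': 38.3, 'joint_pos': [12.0, 54.4, 25.7, 21.3, 137.0, 122.6], 'tool_pos': [589.8, 270.4, 293.8], 'tcp_rot': [-131.2, 0.3, -99.8], 'ft_force': [0.1, 0.2, 3.2], 'finger_gap': 85.3}
scene green z [ 37.2 132.9] x [450.9 509.7] y [374.9 429.5] top [479.  403.6 130.7] ((477.61737060546875, 403.90350341796875), (55.43706512451172, 58.92597961425781), 75.97179412841797)
scene orange z [ 32.5 132.3] x [514.4 572.7] y [277.5 335.7] top [541.5 308.6 130.5] ((542.0277709960938, 308.1730041503906), (61.399410247802734, 63.92313766479492), 78.7216567993164)
knob 27.6 17.1 32.6
knob at start 31.5 19.5 36.7
side green z [ 32.8 131.2] x [448.  500.5] y [370.  427.3] top [475.1 400.9 129.7] ((474.5917053222656, 401.72772216796875), (61.06227111816406, 50.96371078491211), 53.64360427856445)
side orange z [ 29.9 131.7] x [509.2 565.6] y [273.1 333. ] top [536.6 306.3 129.8] ((538.7251586914062, 306.03594970703125), (60.38215255737305, 58.73978042602539), 88.92281341552734)
knob 23.4 17.2 30.5
knob at start 26.8 20.2 34.0
```

View pics/scene16.png

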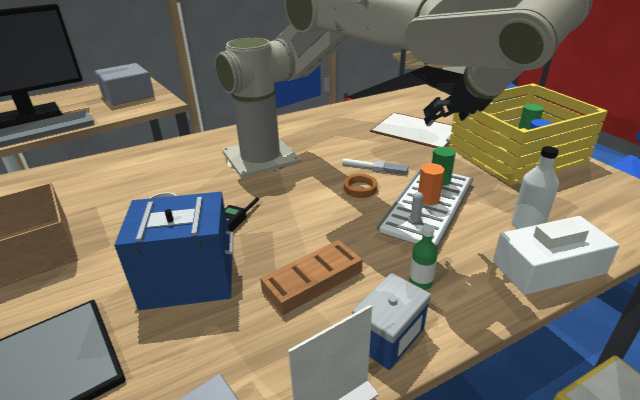

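View pics/side16.png

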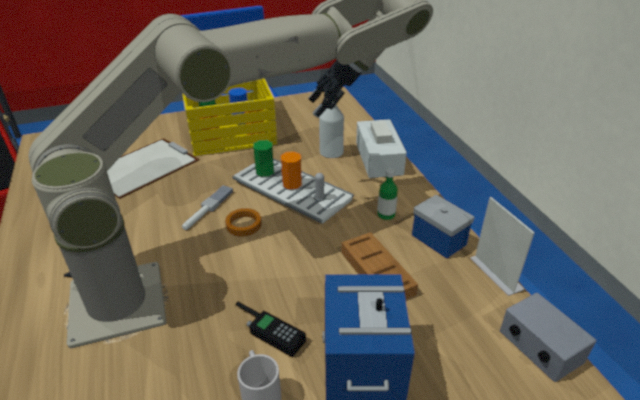

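```bash
python3 -c "
from bench import r
print(r.hand_in()); print(r.sense()['time'])"
```

```text
the job is handed in; nothing more can be done
None
the job is handed in; nothing more can be done
```

The job is done and handed in at about 38 s on the robot's clock. Hand-in reports no verdict, so what follows rests on my own checks.

- **Tags:** I opened the shutter and posted all four tags. Afterwards the slot was clear, and the depth reading through it showed nothing above 77 mm, below the 132 mm limit. I could not see each tag separately inside the box.
- **Shutter:** It is shut again. The knob reads about 23.4 mm from the slot's middle in the side view and 27.6 mm in the scene view, which sees only its far face; it should be 24 mm. Both views put it 3–4 mm nearer the robot than at the start, so the shutter probably began slightly open.
- **Cups:** Only the green and orange tumblers were on the table, with no blue one. Green is upside down on the peg farthest to the robot's left and orange is on the middle peg. Their upper ends are at about 131 mm and their axes within about 5 mm of the pegs'. They look upright, though I did not measure the tilt separately.
- **Everything else:** The bystanders look unmoved in the last pictures, and the gripper is clear of everything. The scene and side cameras disagreed with each other by 2–4 mm, well inside the tolerances.

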